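Lock a resin tank's film frame and zero its counter

ROBOT

A 6-joint arm with a two-finger parallel gripper is mounted at the origin on the work surface. World frame = base frame: x ahead of the robot, y to its left, z up, the work surface at z = 0. Lengths are in mm, angles in rad, forces in N, time in s.
With the tool pointing down it reaches from about 350 to 775 mm from the base axis. Payload 7.3 kg.
Tool frame: the origin (TCP) lies at the very end of the fingers, on their centre line; the grasp point (between the pads) lies bot.grip_point_offset behind it (bot.grip_point_offset is the distance from the TCP to the grasp point, in mm); z points along the fingers, y is the line along which they close (so a half turn about z gives the same grasp; the last joint's range is limited). The gripper opens to 92 mm and grips with 3 to 60 N. Pads are 19 mm wide; open, the fingers measure 130 mm over their backs; the gripper's body (75 mm by 190 mm) begins 47 mm behind the grasp point.
Start: joints at [-1.493, 0.342, 1.524, -0, 1.275, -0.146], TCP at [116.538, -511.922, 226.741] pointing down, gripper open.
Joint ranges: [-2.53, 2.53], [-0.77, 2.02], [0.04, 2.7], [-1, 4.14], [0.28, 2.66], [-3.11, 3.11]. Speed limits (rad/s): [2.57, 2.57, 3.14, 3.14, 3.14, 3.14].

INTERFACE

Orientations are given as [roll, pitch, yaw] about the fixed x, y, z axes, in that order (R = Rz(yaw) Ry(pitch) Rx(roll)).
In Python, from plant import bot gives the robot as it stands. The module is installed in compiled form; this text tells all that it offers.
- The arm moves only by the tool carry_out, never from a script. Its argument "plan" is a list of rows, each an object of numbers: "tx", "ty", "tz": the shift along the world's x, y, z in mm; "rx", "ry", "rz": the turn, a rotation vector about the world's x, y, z in rad. A call has 1 to 12 rows; each row shifts and turns the commanded pose from where the row before left it; what a row does not reach is not made up. A row lasts 1/10 s, in which the tool goes at most 50 mm and 8.59 degrees, less where a joint would pass 70% of its speed; a pose out of reach is approached as far as the arm can. A call with a gripper value outside its range is refused whole. "gripper" is the closure, from 0 (fully open) to 1 (shut), set as the call begins (left out, the last holds). The fingers move at their own pace and stop on an object; the grip force is fixed at half the most. Time passes only in rows, so rows that do not move let the fingers close. It gives the time, the measured TCP pose, the force, the opening and the grip force at its end, in the units of the state.
- bot.get_obs(): the state, without advancing time (a new reading comes with each control period).
- bot.capture(name): name is "scene" or "top" or "wrist"; returns the picture (480x640x3 uint8, red, green, blue); there is no depth.
- bot.camera_model(name): a dict with "camera_matrix" (3x3 intrinsics, pixels), "R" (3x3) and "t" (3): a world point X has camera coordinates R X + t. Camera axes: x right, y down, z forward; pixel columns grow to the right and rows downward; lengths in mm; the calibration is good to about 2 mm. A picture is of the moment at which its call begins: read the wrist's pose just before it. camera_model takes no time and is no camera call; for the wrist camera it gives the pose at the moment of the call.
- bot.close_job(): hands the job in; it is judged then, once.
The state is a dict: "time": time; "joint_positions": joint angles; "dq": joint speeds; "tau": joint torques, N m; "tool_pos": TCP position; "tcp_rot": TCP orientation; "contact_force": force on the tool from outside, world axes, zero at the start; "moment": the same for the moment, N m; "grip_width": finger opening in mm; "finger_force": force on a finger pad.
Only numpy, scipy, OpenCV 4.12 (cv2) and the standard library are available. Lean on these libraries where they do the work, as an engineer would, in place of code of your own. Each camera call takes 0.05 s, during which the arm holds its last target. There are 200 camera calls.

TASK

The resin tank has its new film; now lock its frame. First put the scraper that lies across the tank away, flat in the grey tool tray; then take every orange retaining clip from the blue mat and push it sideways under the head of a post, one clip to a post and any post will do, until it snaps fully home, and leave it lying flat on the frame. When all clips are on, turn the black knob of the film-life counter back to its zero stop; do not shift the wash bottle, the funnel or the resin jar.

Things in the scene. Friction and masses are not known exactly. Their poses are not given: they have to be found in the camera images.
- tank: resin tank with clamp frame, an aluminium slab 200 mm (x) by 240 mm (y), 30 mm high, fixed on the bench, with an amber film in the middle of its flat top. Origin: centre of its underside; its +x axis points roughly away from the robot (within 12 degrees). Four steel posts stand on its top, at x = +-65 mm, y = +-85 mm
- post1 (a point): post on the tank: this point is on its axis where it meets the tank's flat top (30 mm above the bench), z up. Neck 16 mm in diameter and 11 mm high, then a dark head 26 mm in diameter, from 11 to 20 mm above this point. A clip, 6 mm thick, goes round the neck between the tank's top and the head, from any side; when home its origin is at this point. All posts are alike
- post2 (a point): post on the tank: this point is on its axis where it meets the tank's flat top (30 mm above the bench), z up. Neck 16 mm in diameter and 11 mm high, then a dark head 26 mm in diameter, from 11 to 20 mm above this point. A clip, 6 mm thick, goes round the neck between the tank's top and the head, from any side; when home its origin is at this point. All posts are alike
- post3 (a point): post on the tank: this point is on its axis where it meets the tank's flat top (30 mm above the bench), z up. Neck 16 mm in diameter and 11 mm high, then a dark head 26 mm in diameter, from 11 to 20 mm above this point. A clip, 6 mm thick, goes round the neck between the tank's top and the head, from any side; when home its origin is at this point. All posts are alike
- post4 (a point): post on the tank: this point is on its axis where it meets the tank's flat top (30 mm above the bench), z up. Neck 16 mm in diameter and 11 mm high, then a dark head 26 mm in diameter, from 11 to 20 mm above this point. A clip, 6 mm thick, goes round the neck between the tank's top and the head, from any side; when home its origin is at this point. All posts are alike
- clip1: orange plastic retaining clip with two spring-steel arms, 50 g: seen from above an open fork 59 mm long, 28 mm wide, 6 mm thick, with an upright thumb tab. Origin: centre of its bore (on the post axis when home), on its flat underside; +x points out of the open mouth, z up. Tab: x = -48 to -20 mm, 12 mm wide (y), top 34 mm above the underside; pinch it across y at x = -34 mm
- clip2: a clip like clip1 (None if absent; three or four of the clips are present). The arms of every clip lie at y = +-9 to +-14 mm, reach x = +11 mm and end in inward nubs that leave an 11 mm mouth; the bore between them takes a 16 mm post neck with 1 mm to spare. Held level and pushed sideways the arms spread and snap shut behind the neck
- clip3: a clip like clip1 (None if absent). Snapping any clip on takes about 10 N; the nubs first touch the neck when the origin is 15 mm short of the post's axis
- clip4: a clip like clip1 (None if absent). At the start all clips lie flat on the mat, mouths roughly away from the robot (within 40 degrees)
- mat: flat blue mat, 270 x 210 mm, 2 mm thick, fixed on the bench to one side of the tank (left or right); the clips lie on it. Origin: centre of its underside
- scraper: scraper, 160 mm long along its x axis, 110 g: black handle 24 mm wide and 18 mm high from x = -80 to +25 mm, then a flat steel blade 44 mm wide and 4 mm thick from x = +30 to +80 mm. Origin: on its underside, halfway along, under the point to grip. At first it lies across the tank between the posts, roughly along the tank's y
- caddy: plywood board 220 x 220 mm, 12 mm thick, fixed on the bench on the other side of the tank from the mat, carrying the tool tray (far half) and the counter (near half). Origin: centre of its underside; +x roughly away from the robot
- tray_floor (a point): centre of the inner floor of the grey open tool tray, 16 mm above the bench. Inside, the tray is 82 mm (caddy x) by 202 mm (caddy y); its walls are 4 mm thick and rise 18 mm above this floor
- counter (a joint): angle of the film-life counter's knob, in rad: 0 at the zero stop, growing clockwise seen from above, up to 4.8; starts between 2.0 and 4.2, so turn it back counterclockwise. It stays where it is left; it takes about 0.04 N m to turn
- counter_grip (a point): on the vertical axis of the counter's knob, at grip height. Black disc 44 mm in diameter, its top 23 mm below this point, with an upright bar 42 mm long, 14 mm wide, its top 7 mm above. x lies along the bar and turns with it, away from the bar's white mark, which faces a red tick on the caddy's -x side at zero. The white box beneath (80 x 100 mm) is 37 mm below
- washbottle: clear wash bottle with a green cap, 64 mm in diameter, 170 mm high, beyond the work; leave alone. Origin: centre of its underside
- funnel: dark grey funnel standing mouth down, 84 mm in diameter, 122 mm high, beyond the work; leave alone. Origin: centre of its underside
- resinjar: small amber jar with a red cap, 60 mm in diameter, 75 mm high, beyond the work; leave alone. Origin: centre of its underside
Not all that is in view belongs to the job. What is shaped like the clip2 but turquoise is not meant. There is more than one size of the scraper; the job needs the smaller.

How it is judged:
By the outcome, as a careful person would: the job done as asked, in the order asked, and still so for the second after the job is handed in, with the robot touching nothing.
Of clip1, clip2, clip3, clip4 only 3 to 4 are there at a start; the rules pass over those that are not, and their reading is None.
At some moment in a run one of clip1, clip2, clip3, clip4, scraper may be knocked a few centimetres aside while the robot is not near it.
It also fails if it takes over 210 s, if anything falls off the work surface, if the arm or the gripper's body presses on something with over 40 N, if the wrist force passes 120 N, or if a joint passes its speed limit or range.

## Working session

There is one attempt and no reset: what is moved stays moved. The work goes in short steps, Python scripts to look and compute and a tool call to move; the robot and the scene stay as the last step left them, time stands still between calls to the robot, and variables do not carry over. Pictures are saved under pics/ and viewed, at most 14 in all, crops included, and the job is handed in when it is done.

Besides the shell and the picture viewer there is one more tool, called by a JSON object that holds its "fn" and its "kwargs", one argument or row to a line. carry_out: Moves the arm, as the interface text tells. Its arguments: {"type":"object","properties":{"plan":{"type":"array"},"gripper":{"type":"number"}},"required":["plan"]}

```bash
mkdir -p pics
python3 - <<'E'
from plant import bot
import cv2,numpy as np
o=bot.get_obs();print(o['time'],o['tool_pos'],o['tcp_rot'],o['grip_width'],bot.grip_point_offset)
for n in('top','scene'):
    im=bot.capture(n);cv2.imwrite(f'pics/{n}0.png',im[:,:,::-1])
    m=bot.camera_model(n);print(n,np.round(m['camera_matrix'],1).tolist(),np.round(m['R'],3).tolist(),np.round(m['t'],1).tolist())
E
```

```text
0.0 [ 116.49732467 -511.47788165  226.02178717] [-3.14001706e+00 -2.23642809e-04  2.23793986e-01] 91.88886076687693 18.8
top [[484.4, 0.0, 323.7], [0.0, 484.4, 240.0], [0.0, 0.0, 1.0]] [[-0.006, -1.0, 0.001], [-0.994, 0.005, -0.112], [0.112, -0.002, -0.994]] [17.9, 506.4, 1075.2]
scene [[490.4, 0.0, 309.4], [0.0, 490.4, 232.1], [0.0, 0.0, 1.0]] [[0.592, 0.806, 0.001], [0.529, -0.388, -0.755], [-0.608, 0.448, -0.655]] [-265.4, -185.6, 1320.3]
```

View pics/top0.png

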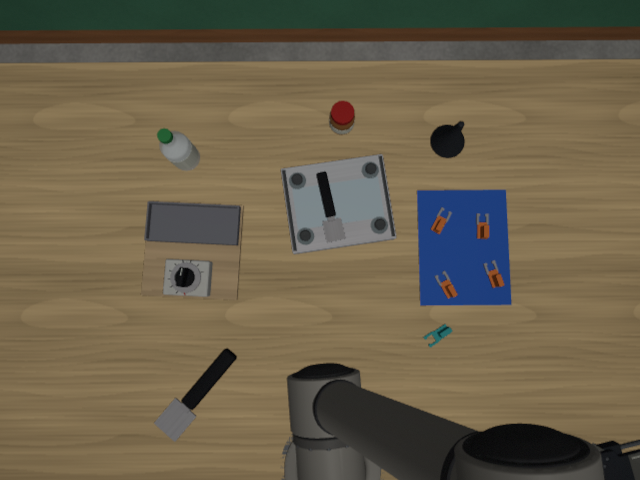

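View pics/scene0.png

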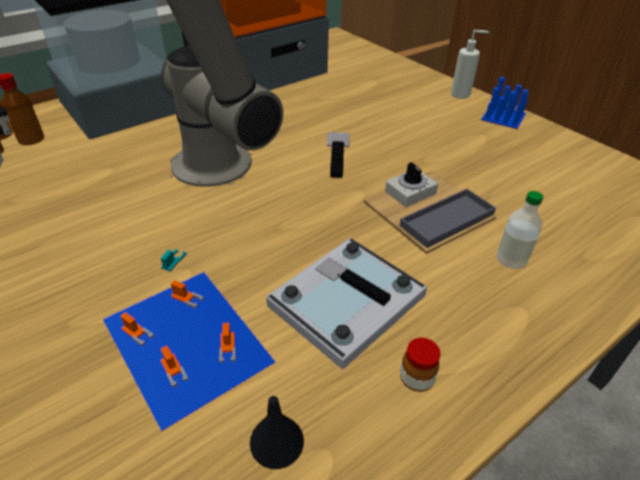

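The top view shows the tank at (338,204) with the smaller scraper across it, running from handle (322,175) to blade (334,232). The larger scraper at (195,395) is not the one meant. Four orange clips lie on the mat at (441,221), (483,227), (447,286) and (495,275); the turquoise fork at (438,335) is a decoy. The caddy has its tray at (194,224) and its knob at (186,277). I'll confirm these in an enlarged crop.

```bash
cat > h.py <<'E'
from plant import bot
import cv2,numpy as np
def ray(m,uv,z):
    K,R,t=m['camera_matrix'],np.array(m['R']),np.array(m['t'])
    d=R.T@np.linalg.inv(K)@np.array([uv[0],uv[1],1.]); c=-R.T@t
    return (c+d*(z-c[2])/d[2])
def proj(m,X):
    p=m['camera_matrix']@(np.array(m['R'])@np.array(X,float)+m['t']);return p[:2]/p[2]
def blobs(im,lo,hi,amin=20):
    hsv=cv2.cvtColor(im,cv2.COLOR_RGB2HSV);k=cv2.inRange(hsv,np.array(lo),np.array(hi))
    n,l,s,c=cv2.connectedComponentsWithStats(k)
    return [(c[i],s[i],l==i) for i in range(1,n) if s[i][4]>=amin]
E
python3 - <<'E'
from h import *
im=cv2.imread('pics/top0.png')[:,:,::-1].copy();m=bot.camera_model('top')
a=cv2.resize(im[145:345,275:520],None,fx=3,fy=3,interpolation=cv2.INTER_CUBIC)
cv2.imwrite('pics/crop1.png',a[:,:,::-1])
a=cv2.resize(im[190:310,130:255],None,fx=4.5,fy=4.5,interpolation=cv2.INTER_CUBIC)
cv2.imwrite('pics/crop2.png',a[:,:,::-1])
for c,s,_ in blobs(im,(4,150,120),(18,255,255)): print(c.round(1),s[4],ray(m,c,15).round(0))
E
```

```text
[439.1 223.6] 106 [ 545. -253.   15.]
[483.5 229.6] 108 [ 530. -355.   15.]
[495.4 277.6] 115 [ 419. -377.   15.]
[445.5 286.6] 64 [ 399. -262.   15.]
[451.9 290.2] 50 [ 391. -277.   15.]
```

View pics/crop1.png

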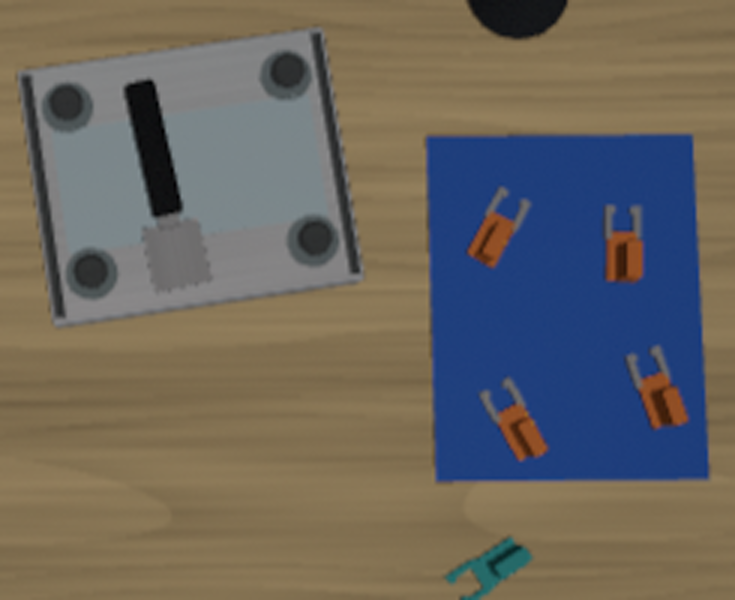

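View pics/crop2.png

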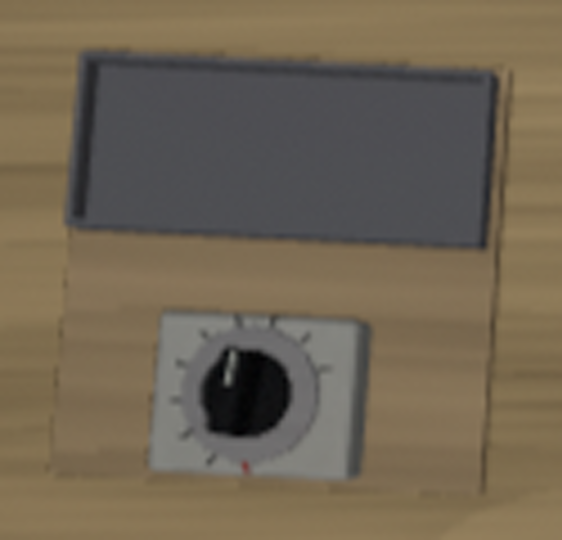

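The crop confirms it: post heads at crop (67,104), (286,73), (91,272) and (313,240), the small scraper between them, four orange clips, and the turquoise one off the mat. The knob's mark points up and to the left of its axis at about (245,392), with the red tick at the bottom.

Run:
```python
from h import *
m=bot.camera_model('top')
c1=lambda u,v,z: ray(m,(275+(u+.5)/3-.5,145+(v+.5)/3-.5),z)[:2]
c2=lambda u,v,z: ray(m,(130+(u+.5)/4.5-.5,190+(v+.5)/4.5-.5),z)[:2]
P=np.array([c1(*p,50) for p in((67,102),(287,72),(91,271),(315,239))]);L=np.array([(65,85),(65,-85),(-65,85),(-65,-85)])
z=P@[1,1j];l=L@[1,1j];t=z.mean();r=((z-t)*l.conj()).sum();print('tank',t,'yaw',np.angle(r),'scale',abs(r)/(abs(l)**2).sum())
print('posts',P.round(1).tolist())
h0,h1=c1(139,82,48),c1(168,215,48);b=c1(181,288,34);print('scr',h0,h1,b)
d=(b-h0)/np.linalg.norm(b-h0);print('mid',(b+h0)/2,'yaw',np.arctan2(d[1],d[0]))
clips={'A':((523,197),(490,247)),'B':((623,208),(624,264)),'C':((496,388),(529,440)),'D':((643,355),(669,408))}
for k,(tip,tab) in clips.items():
    a,b=c1(*tip,5),c1(*tab,33);print(k,'tab',b.round(),'yaw',np.arctan2(*(a-b)[::-1]).round(2))
tr=[c2(*p,34) for p in((82,52),(497,72),(68,227),(487,246))];print('tray',np.round(tr,0).tolist(),np.mean(tr,0))
bx=[c2(*p,40) for p in((162,312),(362,322),(150,472),(352,478))];print('box',np.round(bx,0).tolist(),np.mean(bx,0))
e=[c2(*p,12) for p in((60,475),(484,492),(512,70))];print('caddy',np.round(e).tolist())
```

```text
tank (591.2961650072461-17.609148329750102j) yaw 0.1380493527073512 scale 0.9935929428569354
posts [[644.3, 74.9], [666.6, -91.7], [515.6, 56.9], [538.7, -110.5]]
scr [659.96303073  20.43247346] [557.81549404  -0.82312227] [504.21711033 -10.47924485]
mid [582.09007053   4.9766143 ] yaw -2.945663580164744
A tab [ 534. -245.] yaw -0.66
B tab [ 521. -346.] yaw -0.22
C tab [ 389. -270.] yaw 0.39
D tab [ 412. -376.] yaw 0.19
tray [[597.0, 417.0], [586.0, 206.0], [508.0, 421.0], [497.0, 210.0]] [547.13965189 313.27340043]
box [[464.0, 370.0], [459.0, 270.0], [385.0, 374.0], [382.0, 274.0]] [422.43905608 321.93967604]
caddy [[384.0, 428.0], [374.0, 213.0], [591.0, 202.0]]
```

{"fn": "carry_out", "kwargs": {
  "plan": [
    {"tx": 25,"ty": 30},
    {"tx": 25,"ty": 30},
    {"tx": 25,"ty": 30},
    {"tx": 25,"ty": 30},
    {"tx": 25,"ty": 30},
    {"tx": 25,"ty": 30},
    {"tx": 25,"ty": 30},
    {"tx": 25,"ty": 30},
    {"tx": 25,"ty": 30},
    {"tx": 25,"ty": 30},
    {"tx": 25,"ty": 30},
    {"tx": 25,"ty": 30}
  ]
}}

```text
invalid input at $.plan[0]: expected keys tx, ty, tz, rx, ry, rz
```

{"fn": "carry_out", "kwargs": {
  "plan": [
    {"tx": 32,"ty": 30},
    {"tx": 32,"ty": 30},
    {"tx": 32,"ty": 30},
    {"tx": 32,"ty": 30},
    {"tx": 32,"ty": 30},
    {"tx": 4,"ty": 6},
    {}
  ]
}}

```text
invalid input at $.plan[0]: expected keys tx, ty, tz, rx, ry, rz
```

```bash
cat >> h.py <<'E'
def wshot(name):
    m=bot.camera_model('wrist');im=bot.capture('wrist');cv2.imwrite(f'pics/{name}.png',im[:,:,::-1])
    m={k:np.array(v) for k,v in m.items()};np.savez(f'pics/{name}.npz',**m);return m,im
E
python3 - <<'E'
from h import *
o=bot.get_obs();print(o['time'],o['tool_pos'],o['tcp_rot'],o['contact_force'])
m,im=wshot('w1');print(m)
for p in((582,5,48),(644,75,50),(539,-110,50)):print(proj(m,p))
E
```

```text
0.1 [ 116.52183034 -511.55024758  226.11606373] [-3.14024963e+00 -2.20635202e-04  2.23775706e-01] [0.31792252 0.27123516 0.10205934]
{'camera_matrix': array([[357.36937328,   0.        , 318.2386032 ],
       [  0.        , 357.36937328, 243.68610752],
       [  0.        ,   0.        ,   1.        ]]), 'R': array([[ 0.22295985, -0.97482522, -0.00216476],
       [-0.92854384, -0.21304956,  0.30400036],
       [-0.29680842, -0.0657698 , -0.95266946]]), 't': array([-522.51568482,  -39.12264334,  391.502808  ])}
[-504.77340486 -927.53665803]
[ -775.08492235 -1298.75253189]
[-233.76765899 -693.04555568]
```

View pics/w1.png

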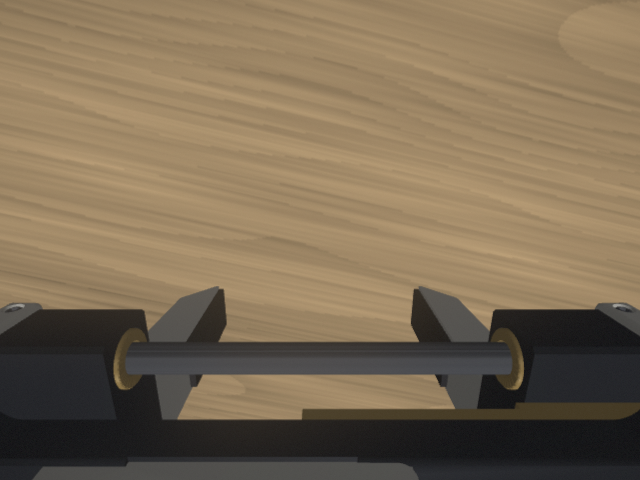

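The wrist camera shows bare wood ahead of the fingers. The move was refused because every row needs all six keys.

{"fn": "carry_out", "kwargs": {
  "plan": [
    {"tx": 26,"ty": 34,"tz": 0,"rx": 0,"ry": 0,"rz": 0},
    {"tx": 26,"ty": 34,"tz": 0,"rx": 0,"ry": 0,"rz": 0},
    {"tx": 26,"ty": 34,"tz": 0,"rx": 0,"ry": 0,"rz": 0},
    {"tx": 26,"ty": 34,"tz": 0,"rx": 0,"ry": 0,"rz": 0},
    {"tx": 26,"ty": 34,"tz": 0,"rx": 0,"ry": 0,"rz": 0},
    {"tx": 26,"ty": 34,"tz": 0,"rx": 0,"ry": 0,"rz": 0},
    {"tx": 26,"ty": 34,"tz": 0,"rx": 0,"ry": 0,"rz": 0},
    {"tx": 26,"ty": 34,"tz": 0,"rx": 0,"ry": 0,"rz": 0},
    {"tx": 26,"ty": 34,"tz": 0,"rx": 0,"ry": 0,"rz": 0},
    {"tx": 26,"ty": 34,"tz": 0,"rx": 0,"ry": 0,"rz": 0},
    {"tx": 26,"ty": 34,"tz": 0,"rx": 0,"ry": 0,"rz": 0},
    {"tx": 26,"ty": 34,"tz": 0,"rx": 0,"ry": 0,"rz": 0}
  ]
}}

```text
time: 1.35
tool_pos: [429.3, -102.3, 226.7]
tcp_rot: [3.141, 0.0, 0.224]
contact_force: [0.8, -1.0, 0.2]
grip_width: 91.9
finger_force: 0.0
```

{"fn": "carry_out", "kwargs": {
  "plan": [
    {"tx": 26,"ty": 34,"tz": 0,"rx": 0,"ry": 0,"rz": 0},
    {"tx": 22,"ty": 34,"tz": 0,"rx": 0,"ry": 0,"rz": 0},
    {"tx": 20,"ty": 25,"tz": 0,"rx": 0,"ry": 0,"rz": 0},
    {"tx": 0,"ty": 0,"tz": 0,"rx": 0,"ry": 0,"rz": 0},
    {"tx": 0,"ty": 0,"tz": 0,"rx": 0,"ry": 0,"rz": 0}
  ]
}}

```text
time: 1.85
tool_pos: [496.2, -10.6, 226.2]
tcp_rot: [-3.142, 0.001, 0.226]
contact_force: [-0.8, -0.5, -0.2]
grip_width: 91.8
finger_force: 0.0
```

Run:
```python
from h import *
o=bot.get_obs();print(o['time'],o['tool_pos'],o['tcp_rot'],o['contact_force'])
m,im=wshot('w2')
for p in((582,5,48),(644,75,50),(539,-110,50)):print(proj(m,p))
```

```text
1.85 [496.22062327 -10.59270966 226.21787885] [-3.14153584e+00  1.39474373e-03  2.25528392e-01] [-0.75714516 -0.50147384 -0.20825353]
[324.82665903 123.5882591 ]
[259.20714817  25.63476717]
[433.06785583 199.33510666]
```

View pics/w2.png

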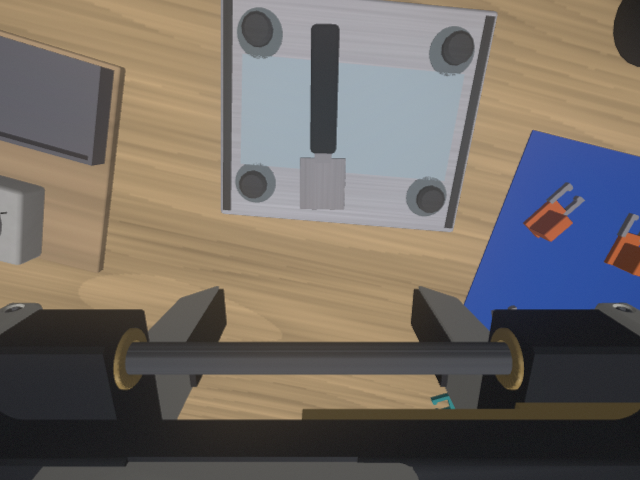

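The wrist view shows head tops at about (259,29), (458,47), (253,183) and (430,198). The scraper handle runs from (325,25) to (323,153), and the blade ends at (322,209). I'll fit these more exactly.

Run:
```python
from h import *
m=np.load('pics/w2.npz');im=cv2.imread('pics/w2.png')
g=im.max(2)
P=[]
for u,v in((259,29),(458,47),(253,183),(430,198)):
    x0,y0=u-22,max(v-22,0);k=(g[y0:v+22,x0:u+22]<75).astype(np.uint8)
    n,l,s,c=cv2.connectedComponentsWithStats(k);i=1+np.argmax(s[1:,4]);uv=c[i]+[x0,y0];P.append(ray(m,uv,50)[:2]);print(uv.round(1),s[i,4],P[-1].round(1))
L=np.array([(65,85),(65,-85),(-65,85),(-65,-85)]);z=np.array(P)@[1,1j];l=L@[1,1j];t=z.mean();r=((z-t)*l.conj()).sum()
yaw=np.angle(r);print('tank',t,yaw,abs(r)/(abs(l)**2).sum(),np.round(t+l*np.exp(1j*yaw),1))
a=ray(m,(325,25),48);b=ray(m,(323,153),48);e=ray(m,(322,209),34);print(a,b,e)
d=(a-b)[:2];d/=np.linalg.norm(d);print('yaw',np.arctan2(d[1],d[0]),'origin',e[:2]+80*d,b[:2]+25*d,a[:2]-80*d)
```

```text
[256.8  26.6] 208 [642.9  76.8]
[452.  45.] 245 [666.1 -83.8]
[253.5 176.7] 118 [521.8  58.6]
[425.6 193.3] 156 [ 542.9 -101.4]
tank (593.4140554332366-12.455439894285023j) 0.14018551603580925 0.9508235142486205 [645.9 +80.8j 669.7 -87.5j 517.2 +62.6j 540.9-105.7j]
[657.03658449  22.59576722  48.        ] [556.87184854   0.77066891  48.        ] [503.07256034 -11.0077875   34.        ]
yaw 0.2145387698642093 origin [581.23853574   6.02395607] [581.29871585   6.09308878] [578.87060909   5.56402365]
```

{"fn": "carry_out", "kwargs": {
  "plan": [
    {"tx": 42,"ty": 8,"tz": -20,"rx": 0,"ry": 0,"rz": -0.01},
    {"tx": 42,"ty": 8,"tz": -30,"rx": 0,"ry": 0,"rz": 0},
    {"tx": 0,"ty": 0,"tz": -45,"rx": 0,"ry": 0,"rz": 0},
    {"tx": 0,"ty": 0,"tz": -45,"rx": 0,"ry": 0,"rz": 0},
    {"tx": 0,"ty": 0,"tz": -30,"rx": 0,"ry": 0,"rz": 0},
    {"tx": 0,"ty": 0,"tz": -20,"rx": 0,"ry": 0,"rz": 0},
    {"tx": 0,"ty": 0,"tz": 0,"rx": 0,"ry": 0,"rz": 0},
    {"tx": 0,"ty": 0,"tz": 0,"rx": 0,"ry": 0,"rz": 0}
  ],
  "gripper": 0.3
}}

```text
time: 2.7
tool_pos: [578.8, 3.6, 38.7]
tcp_rot: [3.141, -0.0, 0.212]
contact_force: [0.4, -0.3, 1.1]
grip_width: 64.5
finger_force: 0.0
```

{"fn": "carry_out", "kwargs": {
  "plan": [
    {"tx": 0,"ty": 0,"tz": 0,"rx": 0,"ry": 0,"rz": 0},
    {"tx": 0,"ty": 0,"tz": 0,"rx": 0,"ry": 0,"rz": 0},
    {"tx": 0,"ty": 0,"tz": 0,"rx": 0,"ry": 0,"rz": 0},
    {"tx": 0,"ty": 0,"tz": 0,"rx": 0,"ry": 0,"rz": 0},
    {"tx": 0,"ty": 0,"tz": 0,"rx": 0,"ry": 0,"rz": 0},
    {"tx": 0,"ty": 0,"tz": 0,"rx": 0,"ry": 0,"rz": 0}
  ],
  "gripper": 1
}}

```text
time: 3.3
tool_pos: [578.8, 4.8, 38.2]
tcp_rot: [3.141, -0.0, 0.214]
contact_force: [-0.2, 0.4, 2.1]
grip_width: 23.5
finger_force: 30.0
```

{"fn": "carry_out", "kwargs": {
  "plan": [
    {"tx": 0,"ty": 0,"tz": 20,"rx": 0,"ry": 0,"rz": 0},
    {"tx": 0,"ty": 0,"tz": 40,"rx": 0,"ry": 0,"rz": 0},
    {"tx": 0,"ty": 0,"tz": 40,"rx": 0,"ry": 0,"rz": 0},
    {"tx": 0,"ty": 0,"tz": 0,"rx": 0,"ry": 0,"rz": 0}
  ]
}}

```text
time: 3.7
tool_pos: [581.9, 4.5, 143.6]
tcp_rot: [3.138, -0.01, 0.214]
contact_force: [0.3, -0.6, -0.6]
grip_width: 23.8
finger_force: 30.0
```

{"fn": "carry_out", "kwargs": {
  "plan": [
    {"tx": 0,"ty": 30,"tz": 0,"rx": 0,"ry": 0,"rz": 0.131},
    {"tx": -3,"ty": 31,"tz": 0,"rx": 0,"ry": 0,"rz": 0.131},
    {"tx": -4,"ty": 31,"tz": 0,"rx": 0,"ry": 0,"rz": 0.131},
    {"tx": -4,"ty": 31,"tz": 0,"rx": 0,"ry": 0,"rz": 0.131},
    {"tx": -4,"ty": 31,"tz": 0,"rx": 0,"ry": 0,"rz": 0.131},
    {"tx": -4,"ty": 31,"tz": 0,"rx": 0,"ry": 0,"rz": 0.131},
    {"tx": -4,"ty": 31,"tz": 0,"rx": 0,"ry": 0,"rz": 0.131},
    {"tx": -4,"ty": 31,"tz": 0,"rx": 0,"ry": 0,"rz": 0.131},
    {"tx": -4,"ty": 31,"tz": 0,"rx": 0,"ry": 0,"rz": 0.131},
    {"tx": -4,"ty": 30,"tz": 0,"rx": 0,"ry": 0,"rz": 0.131},
    {"tx": 0,"ty": 0,"tz": 0,"rx": 0,"ry": 0,"rz": 0},
    {"tx": 0,"ty": 0,"tz": 0,"rx": 0,"ry": 0,"rz": 0}
  ]
}}

```text
time: 4.9
tool_pos: [543.0, 313.0, 136.8]
tcp_rot: [-3.14, 0.001, 1.524]
contact_force: [-0.0, -1.1, -1.4]
grip_width: 23.5
finger_force: 30.0
```

Run:
```python
from h import *
o=bot.get_obs();print(o['time'],o['tool_pos'],o['tcp_rot'])
m,w=wshot('w3');im=bot.capture('top')
a=cv2.resize(im[170:310,120:360],None,fx=2.5,fy=2.5,interpolation=cv2.INTER_CUBIC)
b=np.zeros((480+350,640,3),np.uint8);b[:480]=w;b[480:830,:600]=a
b=cv2.resize(b,None,fx=.72,fy=.72,interpolation=cv2.INTER_AREA)
cv2.imwrite('pics/v3.png',b[:,:,::-1])
```

```text
4.9 [542.97614882 312.97003072 136.84230513] [-3.14008497e+00  1.21007148e-03  1.52411309e+00]
```

View pics/v3.png

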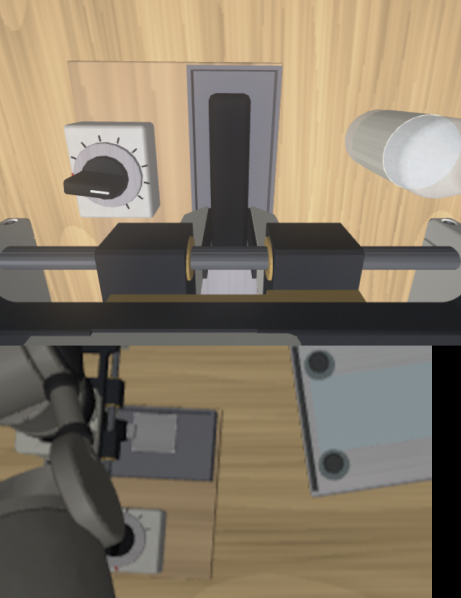

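The scraper hangs centred over the tray. The wash bottle at (390,140) stands to the right, so I'll check its clearance from the gripper body.

Run:
```python
from h import *
m=np.load('pics/w3.npz');q=lambda u,v,z:ray(m,(u/.72,v/.72),z)[:2].round(1)
print('bottle left edge',q(346,145,0),q(346,145,40),q(384,160,170),'capC')
print('tray rims',q(189,110,34),q(281,110,34),'handle',q(209,150,125),q(250,150,125))
t=bot.camera_model('top');print('bottle top est',ray(t,(186,160),0),ray(t,(166,136),165))
```

```text
bottle left edge [678.1 334.1] [660.2 342.7] [621.5 362.1] capC
tray rims [505.7 383.3] [596.  379.2] handle [530.8 361.7] [558.3 360.4]
bottle top est [703.23500514 341.96352353   0.        ] [706.75263535 336.50322747 165.        ]
```

{"fn": "carry_out", "kwargs": {
  "plan": [
    {"tx": 4,"ty": 0,"tz": -20,"rx": 0,"ry": 0,"rz": 0},
    {"tx": 0,"ty": 0,"tz": -35,"rx": 0,"ry": 0,"rz": 0},
    {"tx": 0,"ty": 0,"tz": -25,"rx": 0,"ry": 0,"rz": 0},
    {"tx": 0,"ty": 0,"tz": -15,"rx": 0,"ry": 0,"rz": 0},
    {"tx": 0,"ty": 0,"tz": -9,"rx": 0,"ry": 0,"rz": 0},
    {"tx": 0,"ty": 0,"tz": -5,"rx": 0,"ry": 0,"rz": 0},
    {"tx": 0,"ty": 0,"tz": -3,"rx": 0,"ry": 0,"rz": 0},
    {"tx": 0,"ty": 0,"tz": 0,"rx": 0,"ry": 0,"rz": 0},
    {"tx": 0,"ty": 0,"tz": 0,"rx": 0,"ry": 0,"rz": 0}
  ]
}}

```text
time: 5.9
tool_pos: [548.2, 313.0, 26.9]
tcp_rot: [3.14, -0.001, 1.524]
contact_force: [0.0, 0.6, -1.0]
grip_width: 23.2
finger_force: 30.0
```

{"fn": "carry_out", "kwargs": {
  "plan": [
    {"tx": 0,"ty": 0,"tz": -2,"rx": 0,"ry": 0,"rz": 0},
    {"tx": 0,"ty": 0,"tz": 0,"rx": 0,"ry": 0,"rz": 0},
    {"tx": 0,"ty": 0,"tz": 0,"rx": 0,"ry": 0,"rz": 0}
  ]
}}

```text
time: 6.2
tool_pos: [547.8, 312.8, 24.2]
tcp_rot: [3.141, -0.0, 1.524]
contact_force: [-0.3, 1.4, -1.4]
grip_width: 23.7
finger_force: 30.0
```

{"fn": "carry_out", "kwargs": {
  "plan": [
    {"tx": 0,"ty": 0,"tz": 0,"rx": 0,"ry": 0,"rz": 0},
    {"tx": 0,"ty": 0,"tz": 0,"rx": 0,"ry": 0,"rz": 0},
    {"tx": 0,"ty": 0,"tz": 0,"rx": 0,"ry": 0,"rz": 0},
    {"tx": 0,"ty": 0,"tz": 0,"rx": 0,"ry": 0,"rz": 0},
    {"tx": 0,"ty": 0,"tz": 10,"rx": 0,"ry": 0,"rz": 0},
    {"tx": 0,"ty": 0,"tz": 25,"rx": 0,"ry": 0,"rz": 0},
    {"tx": 0,"ty": 0,"tz": 40,"rx": 0,"ry": 0,"rz": 0},
    {"tx": 0,"ty": 0,"tz": 45,"rx": 0,"ry": 0,"rz": 0},
    {"tx": 0,"ty": 0,"tz": 45,"rx": 0,"ry": 0,"rz": 0},
    {"tx": 0,"ty": 0,"tz": 30,"rx": 0,"ry": 0,"rz": 0},
    {"tx": 0,"ty": 0,"tz": 0,"rx": 0,"ry": 0,"rz": 0}
  ],
  "gripper": 0.62
}}

```text
time: 7.3
tool_pos: [549.8, 313.7, 225.7]
tcp_rot: [3.131, -0.005, 1.524]
contact_force: [-0.3, 0.1, -0.2]
grip_width: 34.8
finger_force: 0.0
```

{"fn": "carry_out", "kwargs": {
  "plan": [
    {"tx": -10,"ty": -38,"tz": 0,"rx": 0,"ry": 0,"rz": -0.127},
    {"tx": -10,"ty": -38,"tz": 0,"rx": 0,"ry": 0,"rz": -0.127},
    {"tx": -10,"ty": -38,"tz": 0,"rx": 0,"ry": 0,"rz": -0.127},
    {"tx": -10,"ty": -38,"tz": 0,"rx": 0,"ry": 0,"rz": -0.127},
    {"tx": -10,"ty": -38,"tz": 0,"rx": 0,"ry": 0,"rz": -0.127},
    {"tx": -10,"ty": -38,"tz": 0,"rx": 0,"ry": 0,"rz": -0.127},
    {"tx": -10,"ty": -38,"tz": 0,"rx": 0,"ry": 0,"rz": -0.127},
    {"tx": -10,"ty": -38,"tz": 0,"rx": 0,"ry": 0,"rz": -0.127},
    {"tx": -10,"ty": -38,"tz": 0,"rx": 0,"ry": 0,"rz": -0.127},
    {"tx": -10,"ty": -38,"tz": 0,"rx": 0,"ry": 0,"rz": -0.127},
    {"tx": -10,"ty": -38,"tz": 0,"rx": 0,"ry": 0,"rz": -0.127},
    {"tx": -10,"ty": -38,"tz": 0,"rx": 0,"ry": 0,"rz": -0.127}
  ],
  "gripper": 0.3
}}

```text
time: 8.5
tool_pos: [426.7, -144.5, 218.8]
tcp_rot: [-3.141, 0.0, -0.005]
contact_force: [-0.0, 0.5, -0.8]
grip_width: 64.5
finger_force: 0.0
```

{"fn": "carry_out", "kwargs": {
  "plan": [
    {"tx": -9,"ty": -38,"tz": 0,"rx": 0,"ry": 0,"rz": 0},
    {"tx": -9,"ty": -38,"tz": 0,"rx": 0,"ry": 0,"rz": 0},
    {"tx": -9,"ty": -38,"tz": 0,"rx": 0,"ry": 0,"rz": 0},
    {"tx": -9,"ty": -38,"tz": 0,"rx": 0,"ry": 0,"rz": 0},
    {"tx": 0,"ty": -16,"tz": 0,"rx": 0,"ry": 0,"rz": 0},
    {"tx": 0,"ty": 0,"tz": 0,"rx": 0,"ry": 0,"rz": 0},
    {"tx": 0,"ty": 0,"tz": 0,"rx": 0,"ry": 0,"rz": 0}
  ]
}}

```text
time: 9.2
tool_pos: [391.7, -310.3, 218.6]
tcp_rot: [-3.14, 0.001, -0.0]
contact_force: [0.4, 0.1, -0.5]
grip_width: 64.0
finger_force: 0.0
```

Run:
```python
from h import *
o=bot.get_obs();print(o['time'],o['tool_pos'],o['tcp_rot'])
m,w=wshot('w4')
im=bot.capture('top');cv2.imwrite('pics/t4.png',im[:,:,::-1])
for c,s,_ in blobs(w,(3,130,70),(18,255,255)): print(c.round(1),s, ray(m,c,15).round())
```

```text
9.2 [ 391.72438096 -310.2891562   218.64356535] [-3.14024333e+00  5.69234874e-04 -4.21183826e-04]
[255.3  50.8] [236  27  38  52 949] [ 541. -251.   15.]
[364.6  68.6] [351  47  27  45 892] [ 527. -351.   15.]
[384.2 190.3] [370 168  28  45 712] [ 415. -375.   15.]
[279.4 211.5] [264 191  34  44 655] [ 393. -268.   15.]
```

View pics/w4.png

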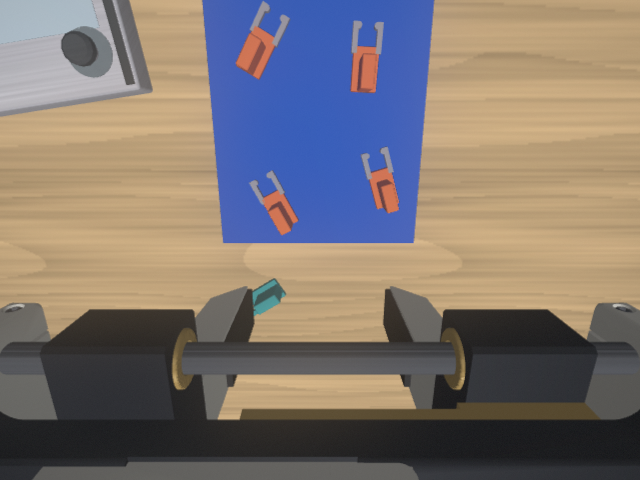

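Clips A (255,51), B (365,69), C (279,212) and D (384,190) are orange and lie on the mat. The turquoise one at (267,295) is off it. I'll fit the clip model's silhouette to each.

```bash
cat >> h.py <<'E'
from scipy.optimize import minimize
def clipmodel(m,p,z0,shape):
    x,y,a=p;c,s=np.cos(a),np.sin(a);M=np.zeros(shape,np.uint8)
    box=lambda x0,x1,y0,y1,h:[(u,v,w) for u in(x0,x1) for v in(y0,y1) for w in(0,h)]
    for b in(box(-48,-9,-14,14,6),box(-48,-20,-6,6,34),box(-9,11,9,14,6),box(-9,11,-14,-9,6)):
        P=np.array([proj(m,(x+c*u-s*v,y+s*u+c*v,z0+w)) for u,v,w in b])
        cv2.fillConvexPoly(M,cv2.convexHull((P*16).astype(np.int32)),255,cv2.LINE_AA,4)
    return M/255.
def fitclip(m,im,tab,yaw,z0=2,z='mat'):
    hsv=cv2.cvtColor(im,cv2.COLOR_RGB2HSV)
    T=((hsv[...,0]<100)|(hsv[...,1]<90)).astype(float) if z=='mat' else cv2.inRange(hsv,(3,130,70),(18,255,255))/255.
    T=T.astype(float)
    u,v=proj(m,(*tab,20)).astype(int);W=np.zeros_like(T);W[max(v-55,0):v+45,max(u-45,0):u+45]=1;T=T*W
    f=lambda p:1-np.minimum(C:=clipmodel(m,p,z0,T.shape),T).sum()/np.maximum(C,T).sum()
    best=min((minimize(f,[tab[0]+34*np.cos(y),tab[1]+34*np.sin(y),y],method='Nelder-Mead',options=dict(initial_simplex=[[tab[0]+34*np.cos(y)+i,tab[1]+34*np.sin(y)+j,y+k] for i,j,k in((0,0,0),(8,0,0),(0,8,0),(0,0,.2))],maxiter=200)) for y in(yaw,yaw+.15)),key=lambda r:r.fun)
    p=best.x;return p,best.fun,p[:2]-34*np.array([np.cos(p[2]),np.sin(p[2])])
E
python3 - <<'E'
from h import *
m=np.load('pics/w4.npz');m={k:m[k] for k in m};im=cv2.imread('pics/w4.png')[:,:,::-1].copy()
for k,t,y in(('A',(538,-247),-.6),('B',(520,-348),0),('C',(390,-270),.45),('D',(409,-376),.2)):
    p,f,tab=fitclip(m,im,t,y);print(k,p.round(3),round(f,3),'tab',tab.round(1))
h=cv2.HoughCircles
c=proj(m,(540,-108,50));print('post pred px',c, 'seen ~ (79,48)->',ray(m,(79,47),50))
E
```

```text
A [ 5.66317e+02 -2.64900e+02 -5.15000e-01] 0.281 tab [ 536.7 -248.2]
B [ 5.55783e+02 -3.53199e+02 -5.20000e-02] 0.243 tab [ 521.8 -351.4]
C [ 418.327 -253.833    0.506] 0.614 tab [ 388.6 -270.3]
D [ 4.43390e+02 -3.67148e+02  2.86000e-01] 0.577 tab [ 410.8 -376.7]
post pred px [71.97963469 43.56654393] seen ~ (79,48)-> [ 537.50710677 -113.21135783   50.        ]
```

{"fn": "carry_out", "kwargs": {
  "plan": [
    {"tx": 36,"ty": 15,"tz": -20,"rx": 0,"ry": 0,"rz": -0.13},
    {"tx": 36,"ty": 15,"tz": -20,"rx": 0,"ry": 0,"rz": -0.13},
    {"tx": 36,"ty": 16,"tz": -20,"rx": 0,"ry": 0,"rz": -0.13},
    {"tx": 37,"ty": 16,"tz": -20,"rx": 0,"ry": 0,"rz": -0.125},
    {"tx": 0,"ty": 0,"tz": -40,"rx": 0,"ry": 0,"rz": 0},
    {"tx": 0,"ty": 0,"tz": -40,"rx": 0,"ry": 0,"rz": 0},
    {"tx": 0,"ty": 0,"tz": -25,"rx": 0,"ry": 0,"rz": 0},
    {"tx": 0,"ty": 0,"tz": -14,"rx": 0,"ry": 0,"rz": 0},
    {"tx": 0,"ty": 0,"tz": -6,"rx": 0,"ry": 0,"rz": 0},
    {"tx": 0,"ty": 0,"tz": 0,"rx": 0,"ry": 0,"rz": 0},
    {"tx": 0,"ty": 0,"tz": 0,"rx": 0,"ry": 0,"rz": 0}
  ],
  "gripper": 0.5
}}

```text
time: 10.4
tool_pos: [537.7, -249.6, 15.5]
tcp_rot: [3.141, -0.003, -0.515]
contact_force: [0.9, -0.5, -0.3]
grip_width: 45.9
finger_force: 0.0
```

{"fn": "carry_out", "kwargs": {
  "plan": [
    {"tx": 0,"ty": 0,"tz": 0,"rx": 0,"ry": 0,"rz": 0},
    {"tx": 0,"ty": 0,"tz": 0,"rx": 0,"ry": 0,"rz": 0},
    {"tx": 0,"ty": 0,"tz": 0,"rx": 0,"ry": 0,"rz": 0},
    {"tx": 0,"ty": 0,"tz": 0,"rx": 0,"ry": 0,"rz": 0},
    {"tx": 0,"ty": 0,"tz": 0,"rx": 0,"ry": 0,"rz": 0},
    {"tx": 0,"ty": 0,"tz": 0,"rx": 0,"ry": 0,"rz": 0}
  ],
  "gripper": 1
}}

```text
time: 11.0
tool_pos: [536.8, -249.4, 14.2]
tcp_rot: [3.141, -0.0, -0.515]
contact_force: [-0.7, 0.4, 2.1]
grip_width: 11.9
finger_force: 30.0
```

Run:
```python
from h import *
for n,z in(('w2',((259,29),(458,47),(253,183),(430,198))),('w4',((79,48),))):
    m=np.load(f'pics/{n}.npz');im=cv2.imread(f'pics/{n}.png');g=cv2.cvtColor(im,cv2.COLOR_BGR2GRAY)
    for u,v in z:
        y0=max(v-30,0);w=cv2.resize(g[y0:v+30,u-30:u+30],None,fx=4,fy=4,interpolation=cv2.INTER_CUBIC)
        r=357*13/ (240 if n=='w2' else 240)
        c=cv2.HoughCircles(cv2.GaussianBlur(w,(0,0),3),cv2.HOUGH_GRADIENT,1,400,param1=60,param2=8,minRadius=45,maxRadius=75)
        if c is None: print('none');continue
        cx,cy,rr=c[0,0];uv=((cx+.5)/4-.5+u-30,(cy+.5)/4-.5+y0);print(n,np.round(uv,1),rr/4,ray(m,uv,50).round(1)[:2], 'exp r',357*13/(np.array(m['R'])@ray(m,uv,50)+m['t'])[2])
```

```text
w2 [257.5  25.5] 18.6 [643.8  76.4] exp r 15.834355382692143
w2 [454.   43.5] 18.025 [667.5 -85.1] exp r 15.627054152671528
w2 [256.5 183.5] 18.6 [516.3  54.8] exp r 13.955890196953533
w2 [423.5 197.5] 18.325 [ 538.6 -100.7] exp r 13.795138745153087
w4 [74.8 43.8] 14.2 [ 539.9 -110.2] exp r 15.95850445167568
```

{"fn": "carry_out", "kwargs": {
  "plan": [
    {"tx": 0,"ty": 0,"tz": 25,"rx": 0,"ry": 0,"rz": 0},
    {"tx": 0,"ty": 0,"tz": 40,"rx": 0,"ry": 0,"rz": 0},
    {"tx": 0,"ty": 0,"tz": 35,"rx": 0,"ry": 0,"rz": 0.1},
    {"tx": 4,"ty": 29,"tz": 0,"rx": 0,"ry": 0,"rz": 0.11},
    {"tx": 4,"ty": 29,"tz": 0,"rx": 0,"ry": 0,"rz": 0.11},
    {"tx": 4,"ty": 29,"tz": 0,"rx": 0,"ry": 0,"rz": 0.11},
    {"tx": 4,"ty": 29,"tz": 0,"rx": 0,"ry": 0,"rz": 0.11},
    {"tx": 4,"ty": 29,"tz": 0,"rx": 0,"ry": 0,"rz": 0.115},
    {"tx": 0,"ty": 0,"tz": 0,"rx": 0,"ry": 0,"rz": 0},
    {"tx": 0,"ty": 0,"tz": 0,"rx": 0,"ry": 0,"rz": 0}
  ]
}}

```text
time: 12.0
tool_pos: [556.8, -103.9, 114.0]
tcp_rot: [3.141, 0.0, 0.14]
contact_force: [0.1, -0.3, -0.4]
grip_width: 11.4
finger_force: 30.0
```

Run:
```python
from h import *
o=bot.get_obs();print(o['time'],o['tool_pos'],o['tcp_rot'],o['grip_width'])
m,w=wshot('w5')
print(proj(m,(667,-89,50)),proj(m,(645,77,50)))
```

```text
12.0 [ 556.77456526 -103.92971256  113.9520201 ] [3.14127022e+00 2.12601497e-04 1.39922604e-01] 11.446818105583105
[322.37336901  75.4656471 ] [25.77817345 72.48500104]
```

View pics/w5.png

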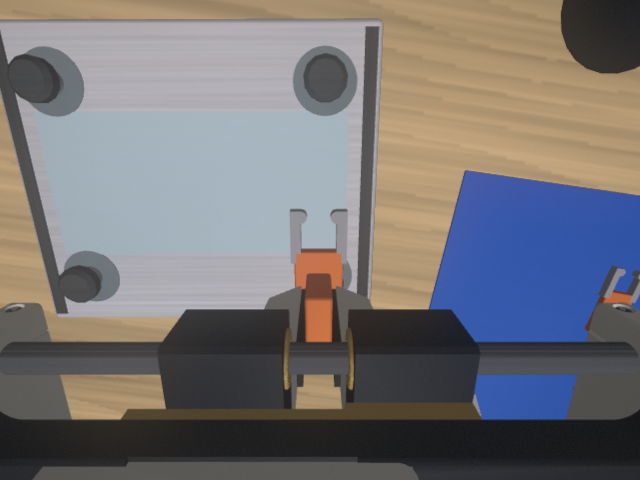

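The clip is held straight, with arm tips at (298,212) and (340,212). Post head tops show at (325,77) and (36,76), and the near-left one at (80,283).

```bash
cat >> h.py <<'E'
def headfit(m,im,xy,zt=50,win=9):
    """refine head-top centre by matching head silhouette (cylinder z zt-9..zt, r13): dark & low saturation"""
    g=cv2.cvtColor(im,cv2.COLOR_RGB2GRAY).astype(float)
    a=np.linspace(0,2*np.pi,24,endpoint=False)
    def f(p):
        P=np.array([proj(m,(p[0]+13*np.cos(t),p[1]+13*np.sin(t),z)) for t in a for z in(zt-9,zt)])
        M=np.zeros(g.shape,np.uint8);cv2.fillConvexPoly(M,cv2.convexHull((P*16).astype(np.int32)),1,cv2.LINE_8,4)
        R=cv2.dilate(M,np.ones((7,7)))-M
        return g[M>0].mean()-g[R>0].mean()
    r=min((minimize(f,[xy[0]+i,xy[1]+j],method='Nelder-Mead',options=dict(initial_simplex=[[xy[0]+i,xy[1]+j],[xy[0]+i+4,xy[1]+j],[xy[0]+i,xy[1]+j+4]])) for i in(-4,2) for j in(-4,2)),key=lambda r:r.fun)
    return r.x,r.fun
def tool(p,tcp,yaw):
    d=np.array(p[:2])-tcp[:2];return np.array([d@[np.cos(yaw),np.sin(yaw)],d@[-np.sin(yaw),np.cos(yaw)]])
E
python3 - <<'E'
from h import *
m=np.load('pics/w5.npz');m={k:m[k] for k in m};im=cv2.imread('pics/w5.png')[:,:,::-1].copy()
P={}
for n,xy in(('p2',(667,-89)),('p1',(645,77)),('p3',(516,57))):
    P[n]=headfit(m,im,xy);print(n,P[n][0].round(1),round(P[n][1],1))
tcp=np.array([556.8,-103.9]);yaw=.14
print('p2 eye',ray(m,(324.5,76),50)[:2].round(1))
for z in(102,108):print('tips',[tool(ray(m,u,z),tcp,yaw).round(1) for u in((298,212),(340,212),(319,251))])
m2=np.load('pics/w2.npz');m2={k:m2[k] for k in m2};im2=cv2.imread('pics/w2.png')[:,:,::-1].copy()
for xy in((667,-89),(645,77),(516,57),(539,-109)):r=headfit(m2,im2,xy);print('w2',r[0].round(1),round(r[1],1))
m2=np.load('pics/w4.npz');m2={k:m2[k] for k in m2};im2=cv2.imread('pics/w4.png')[:,:,::-1].copy()
r=headfit(m2,im2,(539,-109));print('w4',r[0].round(1),round(r[1],1))
E
```

```text
p2 [669.9 -90.3] -34.9
p1 [642.2  74.8] -41.1
p3 [515.7  55.8] -43.6
p2 eye [666.9 -90.2]
tips [array([44. , 11.4]), array([44. , -8.9]), array([24.1,  1.2])]
tips [array([45.4, 11.1]), array([45.4, -8.5]), array([26.1,  1.2])]
w2 [666.  -89.9] -48.8
w2 [642.8  78.2] -46.3
w2 [512.7  60.1] -46.3
w2 [ 537.9 -108.6] -49.5
w4 [ 537.1 -110.5] -59.5
```

{"fn": "carry_out", "kwargs": {
  "plan": [
    {"tx": 25,"ty": 0.5,"tz": 0,"rx": 0,"ry": 0,"rz": 0},
    {"tx": 0,"ty": 0,"tz": -35,"rx": 0,"ry": 0,"rz": 0},
    {"tx": 0,"ty": 0,"tz": -25,"rx": 0,"ry": 0,"rz": 0},
    {"tx": 0,"ty": 0,"tz": -8,"rx": 0,"ry": 0,"rz": 0},
    {"tx": 0,"ty": 0,"tz": -2,"rx": 0,"ry": 0,"rz": 0},
    {"tx": 0,"ty": 0,"tz": 0,"rx": 0,"ry": 0,"rz": 0},
    {"tx": 0,"ty": 0,"tz": 0,"rx": 0,"ry": 0,"rz": 0},
    {"tx": 0,"ty": 0,"tz": 0,"rx": 0,"ry": 0,"rz": 0}
  ]
}}

```text
time: 12.85
tool_pos: [582.5, -104.1, 45.3]
tcp_rot: [3.14, -0.002, 0.14]
contact_force: [-1.2, -1.1, -0.1]
grip_width: 11.9
finger_force: 30.0
```

Run:
```python
from h import *
o=bot.get_obs();print(o['time'],o['tool_pos'],o['tcp_rot'],o['contact_force'])
m,w=wshot('w6')
cv2.imwrite('pics/w6c.png',cv2.resize(w[0:320,200:440],None,fx=1.8,fy=1.8,interpolation=cv2.INTER_CUBIC)[:,:,::-1])
```

```text
12.85 [ 582.47249929 -104.08364707   45.320414  ] [ 3.14044318e+00 -2.08271251e-03  1.39645968e-01] [-1.21553677 -1.05404129 -0.09615408]
```

View pics/w6c.png

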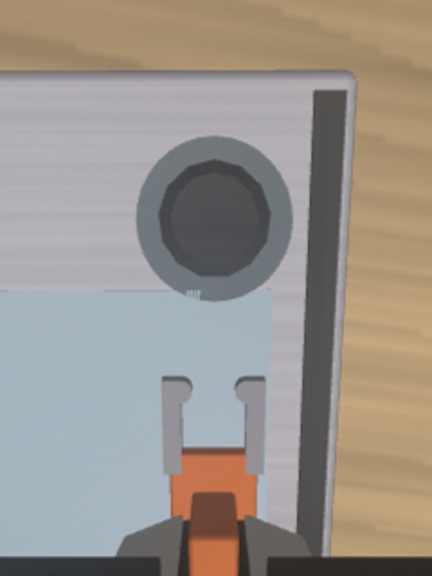

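The clip's centre (213) lines up with the head's (214.5). Now I push it on.

{"fn": "carry_out", "kwargs": {
  "plan": [
    {"tx": 17,"ty": 2.4,"tz": -1.5,"rx": 0,"ry": 0,"rz": 0},
    {"tx": 13,"ty": 1.8,"tz": 0,"rx": 0,"ry": 0,"rz": 0},
    {"tx": 5,"ty": 0.7,"tz": 0,"rx": 0,"ry": 0,"rz": 0},
    {"tx": 3,"ty": 0.4,"tz": 0,"rx": 0,"ry": 0,"rz": 0},
    {"tx": 3,"ty": 0.4,"tz": 0,"rx": 0,"ry": 0,"rz": 0},
    {"tx": 3,"ty": 0.4,"tz": 0,"rx": 0,"ry": 0,"rz": 0},
    {"tx": 2,"ty": 0.3,"tz": 0,"rx": 0,"ry": 0,"rz": 0},
    {"tx": 0,"ty": 0,"tz": 0,"rx": 0,"ry": 0,"rz": 0}
  ]
}}

```text
time: 13.7
tool_pos: [624.6, -97.9, 42.5]
tcp_rot: [-3.141, 0.006, 0.14]
contact_force: [-7.4, -2.1, 1.5]
grip_width: 11.5
finger_force: 30.0
```

{"fn": "carry_out", "kwargs": {
  "plan": [
    {"tx": 2,"ty": 0.3,"tz": 0,"rx": 0,"ry": 0,"rz": 0},
    {"tx": 2,"ty": 0.3,"tz": 0,"rx": 0,"ry": 0,"rz": 0},
    {"tx": 0,"ty": 0,"tz": 0,"rx": 0,"ry": 0,"rz": 0}
  ]
}}

```text
time: 14.0
tool_pos: [632.2, -96.7, 42.8]
tcp_rot: [3.141, -0.001, 0.14]
contact_force: [0.1, -0.1, 0.0]
grip_width: 11.6
finger_force: 30.0
```

{"fn": "carry_out", "kwargs": {
  "plan": [
    {"tx": 1.5,"ty": 0.2,"tz": 0,"rx": 0,"ry": 0,"rz": 0},
    {"tx": 0,"ty": 0,"tz": 0,"rx": 0,"ry": 0,"rz": 0},
    {"tx": 0,"ty": 0,"tz": 0,"rx": 0,"ry": 0,"rz": 0}
  ]
}}

```text
time: 14.3
tool_pos: [633.3, -96.4, 42.5]
tcp_rot: [3.142, -0.0, 0.14]
contact_force: [0.4, 0.2, -0.3]
grip_width: 11.7
finger_force: 30.0
```

{"fn": "carry_out", "kwargs": {
  "plan": [
    {"tx": 1.5,"ty": 0.2,"tz": 0,"rx": 0,"ry": 0,"rz": 0},
    {"tx": 0,"ty": 0,"tz": 0,"rx": 0,"ry": 0,"rz": 0},
    {"tx": 0,"ty": 0,"tz": 0,"rx": 0,"ry": 0,"rz": 0}
  ]
}}

```text
time: 14.6
tool_pos: [633.6, -96.4, 42.3]
tcp_rot: [-3.141, 0.003, 0.14]
contact_force: [-5.3, -0.7, 2.4]
grip_width: 11.5
finger_force: 30.0
```

{"fn": "carry_out", "kwargs": {
  "plan": [
    {"tx": -2,"ty": -0.3,"tz": 0,"rx": 0,"ry": 0,"rz": 0},
    {"tx": 0,"ty": 0,"tz": 0,"rx": 0,"ry": 0,"rz": 0}
  ]
}}

```text
time: 14.8
tool_pos: [632.9, -96.6, 42.5]
tcp_rot: [3.141, -0.001, 0.14]
contact_force: [0.8, 0.5, -0.5]
grip_width: 11.6
finger_force: 30.0
```

{"fn": "carry_out", "kwargs": {
  "plan": [
    {"tx": 0,"ty": 0,"tz": 0,"rx": 0,"ry": 0,"rz": 0},
    {"tx": 0,"ty": 0,"tz": 0,"rx": 0,"ry": 0,"rz": 0},
    {"tx": 0,"ty": 0,"tz": 0,"rx": 0,"ry": 0,"rz": 0},
    {"tx": 0,"ty": 0,"tz": 30,"rx": 0,"ry": 0,"rz": 0},
    {"tx": 0,"ty": 0,"tz": 45,"rx": 0,"ry": 0,"rz": 0},
    {"tx": -20,"ty": -20,"tz": 20,"rx": 0,"ry": 0,"rz": -0.07},
    {"tx": -28,"ty": -40,"tz": 10,"rx": 0,"ry": 0,"rz": -0.07},
    {"tx": -28,"ty": -40,"tz": 10,"rx": 0,"ry": 0,"rz": 0},
    {"tx": -28,"ty": -40,"tz": 10,"rx": 0,"ry": 0,"rz": 0},
    {"tx": -28,"ty": -40,"tz": 10,"rx": 0,"ry": 0,"rz": 0},
    {"tx": -28,"ty": -40,"tz": 10,"rx": 0,"ry": 0,"rz": 0},
    {"tx": -28,"ty": 0,"tz": 10,"rx": 0,"ry": 0,"rz": 0}
  ],
  "gripper": 0.6
}}

```text
time: 16.0
tool_pos: [443.3, -321.1, 197.9]
tcp_rot: [3.139, -0.001, -0.004]
contact_force: [-0.1, -0.3, 0.1]
grip_width: 36.8
finger_force: 0.0
```

{"fn": "carry_out", "kwargs": {
  "plan": [
    {"tx": -30,"ty": -10,"tz": 0,"rx": 0,"ry": 0,"rz": 0},
    {"tx": -25,"ty": 0,"tz": 20,"rx": 0,"ry": 0,"rz": 0},
    {"tx": 0,"ty": 0,"tz": 0,"rx": 0,"ry": 0,"rz": 0},
    {"tx": 0,"ty": 0,"tz": 0,"rx": 0,"ry": 0,"rz": 0}
  ]
}}

```text
time: 16.4
tool_pos: [390.0, -327.0, 218.1]
tcp_rot: [3.14, -0.002, -0.001]
contact_force: [-0.2, 0.4, -1.0]
grip_width: 36.9
finger_force: 0.0
```

```bash
cat > look.py <<'E'
from h import *
import sys
o=bot.get_obs();print(o['time'],o['tool_pos'].round(1),o['tcp_rot'].round(3))
m,w=wshot(sys.argv[1]);t=bot.camera_model('top');im=bot.capture('top');cv2.imwrite(f'pics/t{sys.argv[1]}.png',im[:,:,::-1])
for c,s,_ in blobs(im,(4,150,100),(18,255,255),25): print('top',c.round(1),s[4],ray(t,c,15).round(0)[:2])
for c,s,_ in blobs(w,(3,130,70),(18,255,255),300):
    if s[1]+s[3]>290 or s[0]<3 or s[1]<25: continue
    p=ray(m,c,15)[:2]
    r=min((fitclip(m,w,p-[5*np.cos(y),5*np.sin(y)],y) for y in(-.6,-.3,0,.3,.6)),key=lambda r:r[1])
    print('fit',c.round(),r[0].round(3),round(r[1],3),'tab',r[2].round(1),'d',(r[2]-o['tool_pos'][:2]).round(1))
E
python3 look.py w7
```

```text
16.4 [ 390.  -327.   218.1] [ 3.14e+00 -2.00e-03 -1.00e-03]
top [371.9 181.3] 129 [646. -98.]
top [483.2 229.9] 115 [ 530. -354.]
top [448.2 288.3] 130 [ 396. -268.]
fit [346.  67.] [ 5.56021e+02 -3.53064e+02 -7.80000e-02] 0.222 tab [ 522.1 -350.4] d [132.1 -23.4]
fit [367. 189.] [ 4.43319e+02 -3.66836e+02  2.98000e-01] 0.522 tab [ 410.8 -376.8] d [ 20.8 -49.8]
fit [262. 210.] [ 418.178 -253.887    0.509] 0.613 tab [ 388.5 -270.4] d [-1.5 56.6]
```

{"fn": "carry_out", "kwargs": {
  "plan": [
    {"tx": 33,"ty": -6,"tz": -20,"rx": 0,"ry": 0,"rz": -0.065},
    {"tx": 33,"ty": -6,"tz": -20,"rx": 0,"ry": 0,"rz": 0},
    {"tx": 33,"ty": -6,"tz": -20,"rx": 0,"ry": 0,"rz": 0},
    {"tx": 33,"ty": -5.5,"tz": -20,"rx": 0,"ry": 0,"rz": 0},
    {"tx": 0,"ty": 0,"tz": -40,"rx": 0,"ry": 0,"rz": 0},
    {"tx": 0,"ty": 0,"tz": -40,"rx": 0,"ry": 0,"rz": 0},
    {"tx": 0,"ty": 0,"tz": -25,"rx": 0,"ry": 0,"rz": 0},
    {"tx": 0,"ty": 0,"tz": -13,"rx": 0,"ry": 0,"rz": 0},
    {"tx": 0,"ty": 0,"tz": -6,"rx": 0,"ry": 0,"rz": 0},
    {"tx": 0,"ty": 0,"tz": 0,"rx": 0,"ry": 0,"rz": 0},
    {"tx": 0,"ty": 0,"tz": 0,"rx": 0,"ry": 0,"rz": 0}
  ]
}}

```text
time: 17.6
tool_pos: [522.7, -350.7, 14.9]
tcp_rot: [3.14, -0.002, -0.065]
contact_force: [-0.0, -0.2, -0.3]
grip_width: 36.8
finger_force: 0.0
```

{"fn": "carry_out", "kwargs": {
  "plan": [
    {"tx": 0,"ty": 0,"tz": 0,"rx": 0,"ry": 0,"rz": 0},
    {"tx": 0,"ty": 0,"tz": 0,"rx": 0,"ry": 0,"rz": 0},
    {"tx": 0,"ty": 0,"tz": 0,"rx": 0,"ry": 0,"rz": 0},
    {"tx": 0,"ty": 0,"tz": 0,"rx": 0,"ry": 0,"rz": 0},
    {"tx": 0,"ty": 0,"tz": 0,"rx": 0,"ry": 0,"rz": 0}
  ],
  "gripper": 1
}}

```text
time: 18.1
tool_pos: [521.9, -350.4, 14.1]
tcp_rot: [3.141, -0.001, -0.065]
contact_force: [-1.9, 1.3, 3.2]
grip_width: 11.8
finger_force: 30.0
```

{"fn": "carry_out", "kwargs": {
  "plan": [
    {"tx": 0,"ty": 0,"tz": 25,"rx": 0,"ry": 0,"rz": 0},
    {"tx": 0,"ty": 0,"tz": 40,"rx": 0,"ry": 0,"rz": 0},
    {"tx": 1,"ty": 20,"tz": 35,"rx": 0,"ry": 0,"rz": 0},
    {"tx": 4,"ty": 42,"tz": 0,"rx": 0,"ry": 0,"rz": 0.04},
    {"tx": 4,"ty": 42,"tz": 0,"rx": 0,"ry": 0,"rz": 0.04},
    {"tx": 4,"ty": 42,"tz": 0,"rx": 0,"ry": 0,"rz": 0.04},
    {"tx": 4,"ty": 42,"tz": 0,"rx": 0,"ry": 0,"rz": 0.04},
    {"tx": 4,"ty": 42,"tz": 0,"rx": 0,"ry": 0,"rz": 0.045},
    {"tx": 4,"ty": 42,"tz": 0,"rx": 0,"ry": 0,"rz": 0},
    {"tx": 4,"ty": 42,"tz": 0,"rx": 0,"ry": 0,"rz": 0},
    {"tx": 4,"ty": 42,"tz": 0,"rx": 0,"ry": 0,"rz": 0},
    {"tx": 4,"ty": 42,"tz": 0,"rx": 0,"ry": 0,"rz": 0}
  ]
}}

```text
time: 19.3
tool_pos: [558.5, 49.6, 113.5]
tcp_rot: [3.142, 0.0, 0.14]
contact_force: [1.6, 0.1, -0.9]
grip_width: 11.7
finger_force: 30.0
```

{"fn": "carry_out", "kwargs": {
  "plan": [
    {"tx": 0,"ty": 17,"tz": 0,"rx": 0,"ry": 0,"rz": 0},
    {"tx": 0,"ty": 0,"tz": -35,"rx": 0,"ry": 0,"rz": 0},
    {"tx": 0,"ty": 0,"tz": -23,"rx": 0,"ry": 0,"rz": 0},
    {"tx": 0,"ty": 0,"tz": -8,"rx": 0,"ry": 0,"rz": 0},
    {"tx": 0,"ty": 0,"tz": -2,"rx": 0,"ry": 0,"rz": 0},
    {"tx": 0,"ty": 0,"tz": 0,"rx": 0,"ry": 0,"rz": 0},
    {"tx": 0,"ty": 0,"tz": 0,"rx": 0,"ry": 0,"rz": 0}
  ]
}}

```text
time: 20.0
tool_pos: [559.6, 64.6, 46.7]
tcp_rot: [3.141, -0.002, 0.139]
contact_force: [0.2, 0.3, -0.4]
grip_width: 11.2
finger_force: 30.0
```

```bash
cat > align.py <<'E'
from h import *
import sys
# lateral px difference: head top vs clip arms, via dark head silhouette fit + grey arm fit in tool frame
o=bot.get_obs();tcp=o['tool_pos'];yaw=o['tcp_rot'][2]+float(sys.argv[4] if len(sys.argv)>4 else 0)
m,w=wshot(sys.argv[1]);xy=np.array([float(sys.argv[2]),float(sys.argv[3])])
r=headfit(m,w,xy);print(o['time'],tcp.round(1),o['tcp_rot'].round(3),'head',r[0].round(1),round(r[1],1),'tool',tool(r[0],tcp,yaw).round(1),'model tool',tool(xy,tcp,yaw).round(1))
B=[(c,s) for c,s,_ in blobs(w[:310],(3,130,60),(18,255,255),200) if 200<c[0]<440]
for c,s in B: print('orange',c.round(1),s)
cv2.imwrite(f'pics/{sys.argv[1]}c.png',cv2.resize(w[0:320,160:480],None,fx=1.5,fy=1.5,interpolation=cv2.INTER_CUBIC)[:,:,::-1])
E
python3 align.py w8 642.6 76.7
python3 - <<'E'
from h import *
# same fit on reference w6 (aligned clip 1, TCP 582.5,-104.1; true post 666.4,-91.4)
m=np.load('pics/w6.npz');m={k:m[k] for k in m};im=cv2.imread('pics/w6.png')[:,:,::-1].copy()
r=headfit(m,im,(667,-91));print('ref',r,tool(r[0],np.array([582.5,-104.1]),.14),tool((666.4,-91.4),np.array([582.5,-104.1]),.14))
E
```

```text
20.0 [559.6  64.6  46.7] [ 3.141e+00 -2.000e-03  1.390e-01] head [642.3  77.3] -34.7 tool [83.6  1.1] model tool [83.8  0.4]
orange [317.9 278.1] [ 295  252   47   58 1742]
ref (array([669.95631675, -94.71858498]), np.float64(-30.81812824139557)) [87.90975569 -2.91429962] [84.85131964  0.86807583]
```

{"fn": "carry_out", "kwargs": {
  "plan": [
    {"tx": 16,"ty": 2.2,"tz": -3,"rx": 0,"ry": 0,"rz": 0},
    {"tx": 12,"ty": 1.7,"tz": 0,"rx": 0,"ry": 0,"rz": 0},
    {"tx": 5,"ty": 0.7,"tz": 0,"rx": 0,"ry": 0,"rz": 0},
    {"tx": 3,"ty": 0.4,"tz": 0,"rx": 0,"ry": 0,"rz": 0},
    {"tx": 3,"ty": 0.4,"tz": 0,"rx": 0,"ry": 0,"rz": 0},
    {"tx": 3,"ty": 0.4,"tz": 0,"rx": 0,"ry": 0,"rz": 0},
    {"tx": 2,"ty": 0.3,"tz": 0,"rx": 0,"ry": 0,"rz": 0},
    {"tx": 2,"ty": 0.3,"tz": 0,"rx": 0,"ry": 0,"rz": 0},
    {"tx": 2,"ty": 0.3,"tz": 0,"rx": 0,"ry": 0,"rz": 0},
    {"tx": 0,"ty": 0,"tz": 0,"rx": 0,"ry": 0,"rz": 0},
    {"tx": 0,"ty": 0,"tz": 0,"rx": 0,"ry": 0,"rz": 0}
  ]
}}

```text
time: 21.15
tool_pos: [607.2, 71.2, 42.9]
tcp_rot: [3.141, -0.001, 0.14]
contact_force: [1.3, -1.5, -0.5]
grip_width: 11.8
finger_force: 30.0
```

{"fn": "carry_out", "kwargs": {
  "plan": [
    {"tx": 1.5,"ty": 0.2,"tz": 0,"rx": 0,"ry": 0,"rz": 0},
    {"tx": 1,"ty": 0.1,"tz": 0,"rx": 0,"ry": 0,"rz": 0},
    {"tx": 0,"ty": 0,"tz": 0,"rx": 0,"ry": 0,"rz": 0}
  ]
}}

```text
time: 21.45
tool_pos: [609.4, 72.0, 42.5]
tcp_rot: [3.142, -0.0, 0.14]
contact_force: [0.7, -0.5, 0.4]
grip_width: 12.0
finger_force: 30.0
```

{"fn": "carry_out", "kwargs": {
  "plan": [
    {"tx": 1.5,"ty": 0.2,"tz": 0,"rx": 0,"ry": 0,"rz": 0},
    {"tx": 0,"ty": 0,"tz": 0,"rx": 0,"ry": 0,"rz": 0},
    {"tx": 0,"ty": 0,"tz": 0,"rx": 0,"ry": 0,"rz": 0}
  ]
}}

```text
time: 21.75
tool_pos: [609.7, 72.0, 42.3]
tcp_rot: [-3.141, 0.002, 0.14]
contact_force: [-4.5, -1.4, 2.7]
grip_width: 11.8
finger_force: 30.0
```

{"fn": "carry_out", "kwargs": {
  "plan": [
    {"tx": -2,"ty": -0.3,"tz": 0,"rx": 0,"ry": 0,"rz": 0},
    {"tx": 0,"ty": 0,"tz": 0,"rx": 0,"ry": 0,"rz": 0}
  ]
}}

```text
time: 21.95
tool_pos: [609.1, 71.9, 42.6]
tcp_rot: [3.142, -0.001, 0.14]
contact_force: [0.3, -1.1, -1.7]
grip_width: 11.5
finger_force: 30.0
```

{"fn": "carry_out", "kwargs": {
  "plan": [
    {"tx": 0,"ty": 0,"tz": 0,"rx": 0,"ry": 0,"rz": 0},
    {"tx": 0,"ty": 0,"tz": 0,"rx": 0,"ry": 0,"rz": 0},
    {"tx": 0,"ty": 0,"tz": 0,"rx": 0,"ry": 0,"rz": 0},
    {"tx": 0,"ty": 0,"tz": 30,"rx": 0,"ry": 0,"rz": 0},
    {"tx": 0,"ty": 0,"tz": 45,"rx": 0,"ry": 0,"rz": 0},
    {"tx": -25,"ty": -35,"tz": 20,"rx": 0,"ry": 0,"rz": 0},
    {"tx": -25,"ty": -40,"tz": 20,"rx": 0,"ry": 0,"rz": 0},
    {"tx": -25,"ty": -40,"tz": 20,"rx": 0,"ry": 0,"rz": 0},
    {"tx": -25,"ty": -40,"tz": 20,"rx": 0,"ry": 0,"rz": 0},
    {"tx": -25,"ty": -40,"tz": 20,"rx": 0,"ry": 0,"rz": 0},
    {"tx": -25,"ty": -40,"tz": 0,"rx": 0,"ry": 0,"rz": 0},
    {"tx": -25,"ty": -40,"tz": 0,"rx": 0,"ry": 0,"rz": 0}
  ],
  "gripper": 0.6
}}

```text
time: 23.15
tool_pos: [435.4, -200.9, 216.6]
tcp_rot: [3.14, -0.002, 0.14]
contact_force: [0.5, -0.6, 0.2]
grip_width: 37.2
finger_force: 0.0
```

{"fn": "carry_out", "kwargs": {
  "plan": [
    {"tx": -23,"ty": -40,"tz": 0,"rx": 0,"ry": 0,"rz": 0},
    {"tx": -23,"ty": -40,"tz": 0,"rx": 0,"ry": 0,"rz": 0},
    {"tx": -12,"ty": -40,"tz": 0,"rx": 0,"ry": 0,"rz": 0},
    {"tx": 0,"ty": 0,"tz": 0,"rx": 0,"ry": 0,"rz": 0},
    {"tx": 0,"ty": 0,"tz": 0,"rx": 0,"ry": 0,"rz": 0}
  ]
}}

```text
time: 23.65
tool_pos: [377.8, -319.9, 215.5]
tcp_rot: [-3.141, -0.0, 0.137]
contact_force: [0.5, 0.9, -0.7]
grip_width: 36.7
finger_force: 0.0
```

```bash
sed -i "s/T=T\*W/T=T*W;T[240:]=0/" h.py; python3 look.py w9
```

```text
23.65 [ 377.8 -319.9  215.5] [-3.141 -0.     0.137]
top [371.8 181.2] 132 [646. -98.]
top [298.5 192.2] 142 [621.  73.]
top [493.6 273.7] 64 [ 428. -374.]
top [448.2 288.3] 130 [ 396. -268.]
fit [380. 185.] [ 4.43345e+02 -3.67203e+02  3.08000e-01] 0.518 tab [ 410.9 -377.5] d [ 33.2 -57.6]
fit [271. 192.] [ 418.167 -253.782    0.496] 0.572 tab [ 388.3 -270. ] d [10.5 50. ]
```

{"fn": "carry_out", "kwargs": {
  "plan": [
    {"tx": 4,"ty": 17,"tz": -30,"rx": 0,"ry": 0,"rz": 0.12},
    {"tx": 3.5,"ty": 17,"tz": -30,"rx": 0,"ry": 0,"rz": 0.12},
    {"tx": 3,"ty": 16,"tz": -20,"rx": 0,"ry": 0,"rz": 0.125},
    {"tx": 0,"ty": 0,"tz": -40,"rx": 0,"ry": 0,"rz": 0},
    {"tx": 0,"ty": 0,"tz": -40,"rx": 0,"ry": 0,"rz": 0},
    {"tx": 0,"ty": 0,"tz": -22,"rx": 0,"ry": 0,"rz": 0},
    {"tx": 0,"ty": 0,"tz": -12,"rx": 0,"ry": 0,"rz": 0},
    {"tx": 0,"ty": 0,"tz": -6,"rx": 0,"ry": 0,"rz": 0},
    {"tx": 0,"ty": 0,"tz": 0,"rx": 0,"ry": 0,"rz": 0},
    {"tx": 0,"ty": 0,"tz": 0,"rx": 0,"ry": 0,"rz": 0}
  ]
}}

```text
time: 24.75
tool_pos: [389.3, -269.3, 16.3]
tcp_rot: [3.14, -0.0, 0.506]
contact_force: [0.5, -0.6, 0.5]
grip_width: 36.7
finger_force: 0.0
```

{"fn": "carry_out", "kwargs": {
  "plan": [
    {"tx": 0,"ty": 0,"tz": 0,"rx": 0,"ry": 0,"rz": 0},
    {"tx": 0,"ty": 0,"tz": 0,"rx": 0,"ry": 0,"rz": 0},
    {"tx": 0,"ty": 0,"tz": 0,"rx": 0,"ry": 0,"rz": 0},
    {"tx": 0,"ty": 0,"tz": 0,"rx": 0,"ry": 0,"rz": 0},
    {"tx": 0,"ty": 0,"tz": 0,"rx": 0,"ry": 0,"rz": 0}
  ],
  "gripper": 1
}}

```text
time: 25.25
tool_pos: [388.8, -269.6, 15.9]
tcp_rot: [3.141, -0.0, 0.505]
contact_force: [-0.4, 0.8, 4.5]
grip_width: 11.7
finger_force: 30.0
```

{"fn": "carry_out", "kwargs": {
  "plan": [
    {"tx": 0,"ty": 0,"tz": 25,"rx": 0,"ry": 0,"rz": 0},
    {"tx": 0,"ty": 0,"tz": 40,"rx": 0,"ry": 0,"rz": 0},
    {"tx": 14,"ty": 24,"tz": 35,"rx": 0,"ry": 0,"rz": 0.12},
    {"tx": 14,"ty": 24,"tz": 0,"rx": 0,"ry": 0,"rz": 0.12},
    {"tx": 14,"ty": 24,"tz": 0,"rx": 0,"ry": 0,"rz": 0.12},
    {"tx": 14,"ty": 24,"tz": 0,"rx": 0,"ry": 0,"rz": 0.12},
    {"tx": 14,"ty": 24,"tz": 0,"rx": 0,"ry": 0,"rz": 0.12},
    {"tx": 14,"ty": 24,"tz": 0,"rx": 0,"ry": 0,"rz": 0.12},
    {"tx": 14,"ty": 25,"tz": 0,"rx": 0,"ry": 0,"rz": 0.12},
    {"tx": 13,"ty": 25,"tz": 0,"rx": 0,"ry": 0,"rz": 0.12},
    {"tx": 13,"ty": 25,"tz": 0,"rx": 0,"ry": 0,"rz": 0.12},
    {"tx": 13,"ty": 25,"tz": 0,"rx": 0,"ry": 0,"rz": 0.125}
  ]
}}

```text
time: 26.45
tool_pos: [525.8, -24.3, 115.3]
tcp_rot: [-3.141, -0.0, 1.715]
contact_force: [-0.2, -0.4, -0.7]
grip_width: 11.8
finger_force: 30.0
```

{"fn": "carry_out", "kwargs": {
  "plan": [
    {"tx": 0,"ty": 0,"tz": 0,"rx": 0,"ry": 0,"rz": 0},
    {"tx": 0,"ty": 0,"tz": -30,"rx": 0,"ry": 0,"rz": 0},
    {"tx": 0,"ty": 0,"tz": -23,"rx": 0,"ry": 0,"rz": 0},
    {"tx": 0,"ty": 0,"tz": -10,"rx": 0,"ry": 0,"rz": 0},
    {"tx": 0,"ty": 0,"tz": -3,"rx": 0,"ry": 0,"rz": 0},
    {"tx": 0,"ty": 0,"tz": 0,"rx": 0,"ry": 0,"rz": 0},
    {"tx": 0,"ty": 0,"tz": 0,"rx": 0,"ry": 0,"rz": 0}
  ]
}}

```text
time: 27.15
tool_pos: [526.3, -25.8, 50.5]
tcp_rot: [3.14, 0.001, 1.709]
contact_force: [-0.4, 0.6, 0.3]
grip_width: 11.7
finger_force: 30.0
```

```bash
python3 align.py w10 513.9 58.6
```

```text
27.15 [526.3 -25.8  50.5] [3.140e+00 1.000e-03 1.709e+00] head [515.8  63.7] -33.4 tool [90.1 -2. ] model tool [85.3  0.6]
orange [317.3 276.4] [ 295  254   47   56 1514]
```

View pics/w10c.png

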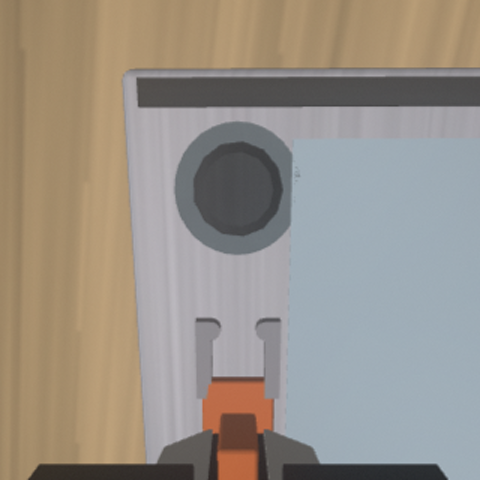

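The clip and head centres both sit at column 238, so it's aligned.

{"fn": "carry_out", "kwargs": {
  "plan": [
    {"tx": -2.4,"ty": 16.8,"tz": -5.5,"rx": 0,"ry": 0,"rz": 0},
    {"tx": -1.7,"ty": 12,"tz": 0,"rx": 0,"ry": 0,"rz": 0},
    {"tx": -0.7,"ty": 5,"tz": 0,"rx": 0,"ry": 0,"rz": 0},
    {"tx": -0.4,"ty": 3,"tz": 0,"rx": 0,"ry": 0,"rz": 0},
    {"tx": -0.4,"ty": 3,"tz": 0,"rx": 0,"ry": 0,"rz": 0},
    {"tx": -0.4,"ty": 3,"tz": 0,"rx": 0,"ry": 0,"rz": 0},
    {"tx": -0.3,"ty": 2,"tz": 0,"rx": 0,"ry": 0,"rz": 0},
    {"tx": -0.3,"ty": 2,"tz": 0,"rx": 0,"ry": 0,"rz": 0},
    {"tx": -0.3,"ty": 2,"tz": 0,"rx": 0,"ry": 0,"rz": 0},
    {"tx": -0.1,"ty": 1,"tz": 0,"rx": 0,"ry": 0,"rz": 0},
    {"tx": 0,"ty": 0,"tz": 0,"rx": 0,"ry": 0,"rz": 0},
    {"tx": 0,"ty": 0,"tz": 0,"rx": 0,"ry": 0,"rz": 0}
  ]
}}

```text
time: 28.4
tool_pos: [519.1, 24.4, 44.5]
tcp_rot: [3.14, 0.0, 1.71]
contact_force: [0.7, -1.9, 3.2]
grip_width: 11.5
finger_force: 30.0
```

{"fn": "carry_out", "kwargs": {
  "plan": [
    {"tx": -0.3,"ty": 2,"tz": 0,"rx": 0,"ry": 0,"rz": 0},
    {"tx": 0,"ty": 0,"tz": 0,"rx": 0,"ry": 0,"rz": 0},
    {"tx": 0,"ty": 0,"tz": 0,"rx": 0,"ry": 0,"rz": 0}
  ]
}}

```text
time: 28.7
tool_pos: [518.9, 26.2, 44.5]
tcp_rot: [3.14, 0.001, 1.71]
contact_force: [0.0, -2.9, 5.0]
grip_width: 11.8
finger_force: 30.0
```

{"fn": "carry_out", "kwargs": {
  "plan": [
    {"tx": -0.2,"ty": 1.5,"tz": 0.5,"rx": 0,"ry": 0,"rz": 0},
    {"tx": 0,"ty": 0,"tz": 0,"rx": 0,"ry": 0,"rz": 0},
    {"tx": 0,"ty": 0,"tz": 0,"rx": 0,"ry": 0,"rz": 0}
  ]
}}

```text
time: 29.0
tool_pos: [518.8, 26.6, 44.9]
tcp_rot: [3.14, 0.002, 1.71]
contact_force: [2.0, -9.3, 3.5]
grip_width: 11.7
finger_force: 30.0
```

{"fn": "carry_out", "kwargs": {
  "plan": [
    {"tx": 0.3,"ty": -2.2,"tz": 0,"rx": 0,"ry": 0,"rz": 0},
    {"tx": 0,"ty": 0,"tz": -0.7,"rx": 0,"ry": 0,"rz": 0}
  ]
}}

```text
time: 29.2
tool_pos: [518.5, 25.6, 44.2]
tcp_rot: [3.141, 0.0, 1.71]
contact_force: [-0.9, -3.6, 9.8]
grip_width: 11.9
finger_force: 30.0
```

{"fn": "carry_out", "kwargs": {
  "plan": [
    {"tx": 0,"ty": 0,"tz": 0,"rx": 0,"ry": 0,"rz": 0},
    {"tx": 0,"ty": 0,"tz": 0,"rx": 0,"ry": 0,"rz": 0},
    {"tx": 0,"ty": 0,"tz": 0,"rx": 0,"ry": 0,"rz": 0},
    {"tx": 0,"ty": 0,"tz": 30,"rx": 0,"ry": 0,"rz": 0},
    {"tx": 0,"ty": 0,"tz": 40,"rx": 0,"ry": 0,"rz": 0},
    {"tx": -12,"ty": -30,"tz": 20,"rx": 0,"ry": 0,"rz": -0.118},
    {"tx": -12,"ty": -30,"tz": 20,"rx": 0,"ry": 0,"rz": -0.118},
    {"tx": -12,"ty": -30,"tz": 20,"rx": 0,"ry": 0,"rz": -0.118},
    {"tx": -12,"ty": -30,"tz": 20,"rx": 0,"ry": 0,"rz": -0.118},
    {"tx": -12,"ty": -30,"tz": 20,"rx": 0,"ry": 0,"rz": -0.118},
    {"tx": -12,"ty": -30,"tz": 0,"rx": 0,"ry": 0,"rz": -0.118},
    {"tx": -12,"ty": -30,"tz": 0,"rx": 0,"ry": 0,"rz": -0.118}
  ],
  "gripper": 0.6
}}

```text
time: 30.4
tool_pos: [434.0, -185.3, 214.5]
tcp_rot: [3.14, -0.0, 0.879]
contact_force: [1.0, 0.1, -0.2]
grip_width: 36.8
finger_force: 0.0
```

{"fn": "carry_out", "kwargs": {
  "plan": [
    {"tx": -12,"ty": -30,"tz": 0,"rx": 0,"ry": 0,"rz": -0.118},
    {"tx": -12,"ty": -30,"tz": 0,"rx": 0,"ry": 0,"rz": -0.118},
    {"tx": -12,"ty": -30,"tz": 0,"rx": 0,"ry": 0,"rz": -0.118},
    {"tx": -12,"ty": -30,"tz": 0,"rx": 0,"ry": 0,"rz": -0.118},
    {"tx": -8,"ty": -25,"tz": 0,"rx": 0,"ry": 0,"rz": -0.118},
    {"tx": 0,"ty": 0,"tz": 0,"rx": 0,"ry": 0,"rz": 0},
    {"tx": 0,"ty": 0,"tz": 0,"rx": 0,"ry": 0,"rz": 0}
  ]
}}

```text
time: 31.1
tool_pos: [378.2, -329.1, 213.5]
tcp_rot: [-3.14, 0.0, 0.294]
contact_force: [-0.7, 0.2, 0.4]
grip_width: 36.6
finger_force: 0.0
```

```bash
python3 look.py w11
```

```text
31.1 [ 378.2 -329.1  213.5] [-3.14   0.     0.294]
top [371.8 181.1] 132 [646. -98.]
top [298.5 192.2] 143 [621.  73.]
top [317.9 233.9] 140 [522.  28.]
top [494.3 275.6] 96 [ 424. -375.]
fit [375. 193.] [ 4.44055e+02 -3.66955e+02  3.02000e-01] 0.499 tab [ 411.6 -377.1] d [ 33.4 -48. ]
```

{"fn": "carry_out", "kwargs": {
  "plan": [
    {"tx": 16.5,"ty": -24,"tz": -40,"rx": 0,"ry": 0,"rz": 0},
    {"tx": 16.5,"ty": -24,"tz": -40,"rx": 0,"ry": 0,"rz": 0},
    {"tx": 0,"ty": 0,"tz": -40,"rx": 0,"ry": 0,"rz": 0},
    {"tx": 0,"ty": 0,"tz": -40,"rx": 0,"ry": 0,"rz": 0},
    {"tx": 0,"ty": 0,"tz": -20,"rx": 0,"ry": 0,"rz": 0},
    {"tx": 0,"ty": 0,"tz": -13,"rx": 0,"ry": 0,"rz": 0},
    {"tx": 0,"ty": 0,"tz": -6,"rx": 0,"ry": 0,"rz": 0},
    {"tx": 0,"ty": 0,"tz": 0,"rx": 0,"ry": 0,"rz": 0},
    {"tx": 0,"ty": 0,"tz": 0,"rx": 0,"ry": 0,"rz": 0}
  ]
}}

```text
time: 32.1
tool_pos: [412.2, -377.8, 16.1]
tcp_rot: [3.139, -0.001, 0.294]
contact_force: [0.4, 0.5, 0.2]
grip_width: 36.8
finger_force: 0.0
```

{"fn": "carry_out", "kwargs": {
  "plan": [
    {"tx": 0,"ty": 0,"tz": 0,"rx": 0,"ry": 0,"rz": 0},
    {"tx": 0,"ty": 0,"tz": 0,"rx": 0,"ry": 0,"rz": 0},
    {"tx": 0,"ty": 0,"tz": 0,"rx": 0,"ry": 0,"rz": 0},
    {"tx": 0,"ty": 0,"tz": 0,"rx": 0,"ry": 0,"rz": 0},
    {"tx": 0,"ty": 0,"tz": 0,"rx": 0,"ry": 0,"rz": 0}
  ],
  "gripper": 1
}}

```text
time: 32.6
tool_pos: [411.6, -377.5, 15.3]
tcp_rot: [3.141, -0.0, 0.294]
contact_force: [-1.2, 0.1, 3.7]
grip_width: 11.9
finger_force: 30.0
```

{"fn": "carry_out", "kwargs": {
  "plan": [
    {"tx": 0,"ty": 0,"tz": 25,"rx": 0,"ry": 0,"rz": 0},
    {"tx": 0,"ty": 0,"tz": 40,"rx": 0,"ry": 0,"rz": 0},
    {"tx": 8,"ty": 25,"tz": 35,"rx": 0,"ry": 0,"rz": -0.123},
    {"tx": 8,"ty": 25,"tz": 0,"rx": 0,"ry": 0,"rz": -0.123},
    {"tx": 8,"ty": 25,"tz": 0,"rx": 0,"ry": 0,"rz": -0.123},
    {"tx": 8,"ty": 25,"tz": 0,"rx": 0,"ry": 0,"rz": -0.123},
    {"tx": 8,"ty": 25,"tz": 0,"rx": 0,"ry": 0,"rz": -0.123},
    {"tx": 8,"ty": 25,"tz": 0,"rx": 0,"ry": 0,"rz": -0.123},
    {"tx": 8,"ty": 25,"tz": 0,"rx": 0,"ry": 0,"rz": -0.123},
    {"tx": 8,"ty": 25,"tz": 0,"rx": 0,"ry": 0,"rz": -0.123},
    {"tx": 8,"ty": 25,"tz": 0,"rx": 0,"ry": 0,"rz": -0.123},
    {"tx": 8,"ty": 25,"tz": 0,"rx": 0,"ry": 0,"rz": -0.123}
  ]
}}

```text
time: 33.8
tool_pos: [491.5, -126.2, 114.8]
tcp_rot: [3.141, 0.0, -0.941]
contact_force: [0.8, -0.4, -1.6]
grip_width: 11.4
finger_force: 30.0
```

{"fn": "carry_out", "kwargs": {
  "plan": [
    {"tx": 9,"ty": 25,"tz": 0,"rx": 0,"ry": 0,"rz": -0.123},
    {"tx": 9,"ty": 25,"tz": 0,"rx": 0,"ry": 0,"rz": -0.123},
    {"tx": 9,"ty": 25,"tz": 0,"rx": 0,"ry": 0,"rz": -0.123},
    {"tx": 8,"ty": 22,"tz": 0,"rx": 0,"ry": 0,"rz": -0.126},
    {"tx": 0,"ty": 0,"tz": 0,"rx": 0,"ry": 0,"rz": 0},
    {"tx": 0,"ty": 0,"tz": 0,"rx": 0,"ry": 0,"rz": 0}
  ]
}}

```text
time: 34.4
tool_pos: [526.2, -30.2, 114.6]
tcp_rot: [3.141, -0.0, -1.427]
contact_force: [-0.4, 0.1, -0.9]
grip_width: 11.9
finger_force: 30.0
```

Now I lower to about 50, check alignment, then push.

{"fn": "carry_out", "kwargs": {
  "plan": [
    {"tx": 0,"ty": 0,"tz": -30,"rx": 0,"ry": 0,"rz": -0.004},
    {"tx": 0,"ty": 0,"tz": -23,"rx": 0,"ry": 0,"rz": 0},
    {"tx": 0,"ty": 0,"tz": -10,"rx": 0,"ry": 0,"rz": 0},
    {"tx": 0,"ty": 0,"tz": -3,"rx": 0,"ry": 0,"rz": 0},
    {"tx": 0,"ty": 0,"tz": 0,"rx": 0,"ry": 0,"rz": 0},
    {"tx": 0,"ty": 0,"tz": 0,"rx": 0,"ry": 0,"rz": 0}
  ]
}}

```text
time: 35.0
tool_pos: [527.1, -30.7, 49.9]
tcp_rot: [-3.14, -0.001, -1.435]
contact_force: [0.1, 0.2, -0.2]
grip_width: 11.6
finger_force: 30.0
```

```bash
python3 align.py w12 537.6 -109.7
```

```text
35.0 [527.1 -30.7  49.9] [-3.140e+00 -1.000e-03 -1.435e+00] head [ 541.1 -105.2] -28.9 tool [75.7  3.8] model tool [79.7 -0.3]
orange [318.9 278.3] [ 295  254   47   56 1896]
```

View pics/w12c.png

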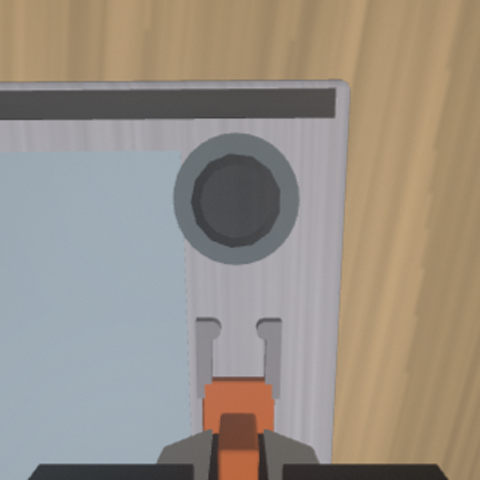

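Clip centre is 238 and head 236, so I shift about 1 mm and push.

{"fn": "carry_out", "kwargs": {
  "plan": [
    {"tx": 2.5,"ty": -12,"tz": -4.7,"rx": 0,"ry": 0,"rz": 0},
    {"tx": 1.5,"ty": -11,"tz": 0,"rx": 0,"ry": 0,"rz": 0},
    {"tx": 0.7,"ty": -5,"tz": 0,"rx": 0,"ry": 0,"rz": 0},
    {"tx": 0.4,"ty": -3,"tz": 0,"rx": 0,"ry": 0,"rz": 0},
    {"tx": 0.4,"ty": -3,"tz": 0,"rx": 0,"ry": 0,"rz": 0},
    {"tx": 0.4,"ty": -3,"tz": 0,"rx": 0,"ry": 0,"rz": 0},
    {"tx": 0.3,"ty": -2,"tz": 0,"rx": 0,"ry": 0,"rz": 0},
    {"tx": 0.3,"ty": -2,"tz": 0,"rx": 0,"ry": 0,"rz": 0},
    {"tx": 0.3,"ty": -2,"tz": 0,"rx": 0,"ry": 0,"rz": 0},
    {"tx": 0.3,"ty": -2,"tz": 0,"rx": 0,"ry": 0,"rz": 0},
    {"tx": 0,"ty": 0,"tz": 0,"rx": 0,"ry": 0,"rz": 0},
    {"tx": 0,"ty": 0,"tz": 0,"rx": 0,"ry": 0,"rz": 0}
  ]
}}

```text
time: 36.25
tool_pos: [533.8, -75.7, 44.3]
tcp_rot: [-3.141, -0.001, -1.435]
contact_force: [2.1, 0.2, -1.2]
grip_width: 11.7
finger_force: 30.0
```

{"fn": "carry_out", "kwargs": {
  "plan": [
    {"tx": 0.2,"ty": -1.5,"tz": 0,"rx": 0,"ry": 0,"rz": 0},
    {"tx": 0,"ty": 0,"tz": 0,"rx": 0,"ry": 0,"rz": 0},
    {"tx": 0,"ty": 0,"tz": 0,"rx": 0,"ry": 0,"rz": 0}
  ]
}}

```text
time: 36.55
tool_pos: [533.6, -76.9, 44.2]
tcp_rot: [3.141, 0.0, -1.435]
contact_force: [0.5, 0.6, -1.0]
grip_width: 11.6
finger_force: 30.0
```

{"fn": "carry_out", "kwargs": {
  "plan": [
    {"tx": 0.2,"ty": -1.5,"tz": 0,"rx": 0,"ry": 0,"rz": 0},
    {"tx": 0,"ty": 0,"tz": 0,"rx": 0,"ry": 0,"rz": 0},
    {"tx": 0,"ty": 0,"tz": 0,"rx": 0,"ry": 0,"rz": 0}
  ]
}}

```text
time: 36.85
tool_pos: [533.9, -78.3, 44.2]
tcp_rot: [3.141, 0.0, -1.435]
contact_force: [-0.2, 0.2, -1.1]
grip_width: 11.8
finger_force: 30.0
```

{"fn": "carry_out", "kwargs": {
  "plan": [
    {"tx": 0.2,"ty": -1.2,"tz": 0,"rx": 0,"ry": 0,"rz": 0},
    {"tx": 0,"ty": 0,"tz": 0,"rx": 0,"ry": 0,"rz": 0},
    {"tx": 0,"ty": 0,"tz": 0,"rx": 0,"ry": 0,"rz": 0}
  ]
}}

```text
time: 37.15
tool_pos: [534.0, -78.9, 44.2]
tcp_rot: [3.141, 0.001, -1.435]
contact_force: [-0.6, 4.2, 0.6]
grip_width: 11.7
finger_force: 30.0
```

{"fn": "carry_out", "kwargs": {
  "plan": [
    {"tx": -0.3,"ty": 1.8,"tz": 0,"rx": 0,"ry": 0,"rz": 0},
    {"tx": 0,"ty": 0,"tz": 0,"rx": 0,"ry": 0,"rz": 0}
  ]
}}

```text
time: 37.35
tool_pos: [533.9, -77.9, 44.2]
tcp_rot: [-3.142, -0.001, -1.435]
contact_force: [-0.2, -0.3, -0.5]
grip_width: 11.9
finger_force: 30.0
```

{"fn": "carry_out", "kwargs": {
  "plan": [
    {"tx": 0,"ty": 0,"tz": 0,"rx": 0,"ry": 0,"rz": 0},
    {"tx": 0,"ty": 0,"tz": 0,"rx": 0,"ry": 0,"rz": 0},
    {"tx": 0,"ty": 0,"tz": 0,"rx": 0,"ry": 0,"rz": 0},
    {"tx": 0,"ty": 0,"tz": 30,"rx": 0,"ry": 0,"rz": 0},
    {"tx": 0,"ty": 0,"tz": 45,"rx": 0,"ry": 0,"rz": 0},
    {"tx": -12,"ty": 22,"tz": 40,"rx": 0,"ry": 0,"rz": 0.127},
    {"tx": -12,"ty": 22,"tz": 40,"rx": 0,"ry": 0,"rz": 0.127},
    {"tx": -12,"ty": 22,"tz": 20,"rx": 0,"ry": 0,"rz": 0.127},
    {"tx": -12,"ty": 22,"tz": 0,"rx": 0,"ry": 0,"rz": 0.127},
    {"tx": -12,"ty": 22,"tz": 0,"rx": 0,"ry": 0,"rz": 0.127},
    {"tx": -12,"ty": 22,"tz": 0,"rx": 0,"ry": 0,"rz": 0.127},
    {"tx": -12,"ty": 22,"tz": 0,"rx": 0,"ry": 0,"rz": 0.127}
  ],
  "gripper": 0.6
}}

```text
time: 38.55
tool_pos: [449.3, 77.0, 219.4]
tcp_rot: [-3.142, -0.0, -0.541]
contact_force: [-0.4, 0.2, 0.0]
grip_width: 36.6
finger_force: 0.0
```

{"fn": "carry_out", "kwargs": {
  "plan": [
    {"tx": -12,"ty": 21,"tz": 0,"rx": 0,"ry": 0,"rz": 0.127},
    {"tx": -12,"ty": 21,"tz": 0,"rx": 0,"ry": 0,"rz": 0.127},
    {"tx": -12,"ty": 21,"tz": 0,"rx": 0,"ry": 0,"rz": 0.127},
    {"tx": -12,"ty": 21,"tz": 0,"rx": 0,"ry": 0,"rz": 0.127},
    {"tx": -12,"ty": 21,"tz": 0,"rx": 0,"ry": 0,"rz": 0.127},
    {"tx": -12,"ty": 21,"tz": 0,"rx": 0,"ry": 0,"rz": 0.127},
    {"tx": -12,"ty": 21,"tz": 0,"rx": 0,"ry": 0,"rz": 0.127},
    {"tx": -12,"ty": 21,"tz": 0,"rx": 0,"ry": 0,"rz": 0.127},
    {"tx": -10,"ty": 20,"tz": 0,"rx": 0,"ry": 0,"rz": 0.127},
    {"tx": 0,"ty": 0,"tz": 0,"rx": 0,"ry": 0,"rz": 0},
    {"tx": 0,"ty": 0,"tz": 0,"rx": 0,"ry": 0,"rz": 0}
  ]
}}

```text
time: 39.65
tool_pos: [343.8, 264.2, 219.2]
tcp_rot: [3.141, -0.0, 0.596]
contact_force: [0.2, -0.3, -0.4]
grip_width: 36.4
finger_force: 0.0
```

Run:
```python
from h import *
o=bot.get_obs();print(o['time'],o['tool_pos'].round(1),o['tcp_rot'].round(3))
m,w=wshot('w13');top=bot.capture('top');cv2.imwrite('pics/t13.png',top[:,:,::-1]);t=bot.camera_model('top')
for c,s,_ in blobs(top,(4,150,100),(18,255,255),25): print('top',c.round(1),s[4],ray(t,c,15).round(0)[:2])
u,v=proj(m,(422,322,60)).astype(int);print(u,v)
a=np.zeros((600,800,3),np.uint8)
y0=max(v-110,0);x0=max(u-120,0);q=w[y0:y0+200,x0:x0+240];print('crop',x0,y0)
q=cv2.resize(q,None,fx=2,fy=2,interpolation=cv2.INTER_CUBIC);a[:q.shape[0],:q.shape[1]]=q
q=cv2.resize(top[150:250,275:405],None,fx=2.4,fy=2.4,interpolation=cv2.INTER_CUBIC);a[:q.shape[0],485:485+q.shape[1]]=q
q=cv2.resize(top[190:270,130:255],None,fx=2.4,fy=2.4,interpolation=cv2.INTER_CUBIC);a[300:300+q.shape[0],485:485+q.shape[1]]=q
cv2.imwrite('pics/v13.png',a[:,:,::-1])
```

```text
39.65 [343.8 264.2 219.2] [ 3.141 -0.     0.596]
top [371.8 181.2] 133 [646. -98.]
top [298.5 192.1] 143 [621.  73.]
top [366.6 226.5] 137 [539. -84.]
top [317.9 233.9] 140 [522.  28.]
315 111
crop 195 1
```

View pics/v13.png

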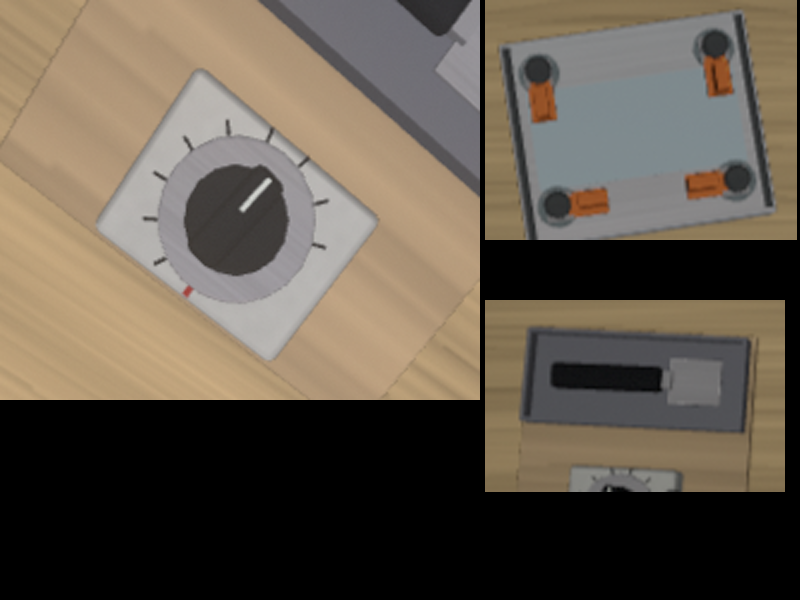

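All four clips sit on their posts and the scraper lies flat in the tray. The knob's mark runs from crop (241,211) to (271,180), the disc centre is (236,219), and the red tick is at (188,291). I'll work out its height and angle.

Run:
```python
from h import *
m=np.load('pics/w13.npz');m={k:m[k] for k in m};t=bot.camera_model('top')
W=lambda u,v:(195+(u+.5)/2-.5,1+(v+.5)/2-.5)
T=lambda u,v:(130+(u+.5)/4.5-.5,190+(v+.5)/4.5-.5)
pair=[((200,70),(162,312)),((378,220),(362,322)),((270,360),(352,476)),((97,225),(150,470))]
Pm=lambda m:m['camera_matrix']@np.c_[m['R'],m['t']]
X=cv2.triangulatePoints(Pm(m),Pm(t),np.array([W(*a) for a,_ in pair]).T.astype(float),np.array([T(*b) for _,b in pair]).T.astype(float));X=(X[:3]/X[3]).T
print('box corners',X.round(1).tolist(),X.mean(0))
for z in(35,40,45,50):
    Q=np.array([ray(m,W(*a),z) for a,_ in pair]);print(z,'sides',np.linalg.norm(np.diff(np.r_[Q,Q[:1]],axis=0),axis=1).round(1),Q.mean(0).round(1),'yaw',np.arctan2(*(Q[0]-Q[3])[1::-1]).round(3))
for zb in(40,45,50):
    c=ray(m,W(236,219),zb+14);a=ray(m,W(241,211),zb+44);b=ray(m,W(271,180),zb+44);d=(b-a)[:2]
    tk=ray(m,W(188,291),zb)
    L=lambda p:np.linalg.norm(p)
    print(zb,'disc c',c.round(1),'diam',L(ray(m,W(184,219),zb+14)-ray(m,W(288,219),zb+14)).round(1),'mark',a.round(1),b.round(1),'dir',np.arctan2(d[1],d[0]).round(3),'tick',tk.round(1))
```

```text
box corners [[464.2, 372.1, 33.0], [459.0, 272.4, 30.9], [381.3, 276.1, 31.0], [385.7, 375.7, 34.3]] [422.55870446 324.07757146  32.28528984]
35 sides [98.7 78.7 98.9 77.9] [421.3 324.3  35. ] yaw -0.06
40 sides [97.3 77.5 97.5 76.8] [421.2 324.1  40. ] yaw -0.06
45 sides [95.8 76.4 96.  75.6] [421.  323.9  45. ] yaw -0.06
50 sides [94.4 75.2 94.6 74.5] [420.9 323.8  50. ] yaw -0.06
40 disc c [421.8 324.9  54. ] diam 44.1 mark [424.3 323.8  84. ] [439.7 320.5  84. ] dir -0.207 tick [384.4 326.4  40. ]
45 disc c [421.6 324.7  59. ] diam 43.4 mark [424.  323.6  89. ] [439.2 320.4  89. ] dir -0.207 tick [384.8 326.2  45. ]
50 disc c [421.4 324.5  64. ] diam 42.7 mark [423.8 323.4  94. ] [438.8 320.2  94. ] dir -0.207 tick [385.2 326.   50. ]
```

{"fn": "carry_out", "kwargs": {
  "plan": [
    {"tx": 11,"ty": 8.5,"tz": 0,"rx": 0,"ry": 0,"rz": -0.115},
    {"tx": 11,"ty": 8.5,"tz": 0,"rx": 0,"ry": 0,"rz": -0.115},
    {"tx": 11,"ty": 8.5,"tz": 0,"rx": 0,"ry": 0,"rz": -0.115},
    {"tx": 11,"ty": 8.5,"tz": 0,"rx": 0,"ry": 0,"rz": -0.115},
    {"tx": 11,"ty": 8.5,"tz": -25,"rx": 0,"ry": 0,"rz": -0.115},
    {"tx": 11,"ty": 8.5,"tz": -35,"rx": 0,"ry": 0,"rz": -0.115},
    {"tx": 11.5,"ty": 9,"tz": -40,"rx": 0,"ry": 0,"rz": -0.113},
    {"tx": 0,"ty": 0,"tz": -30,"rx": 0,"ry": 0,"rz": 0},
    {"tx": 0,"ty": 0,"tz": -20,"rx": 0,"ry": 0,"rz": 0},
    {"tx": 0,"ty": 0,"tz": -12,"rx": 0,"ry": 0,"rz": 0},
    {"tx": 0,"ty": 0,"tz": 0,"rx": 0,"ry": 0,"rz": 0},
    {"tx": 0,"ty": 0,"tz": 0,"rx": 0,"ry": 0,"rz": 0}
  ]
}}

```text
time: 40.95
tool_pos: [421.1, 322.8, 59.9]
tcp_rot: [3.14, 0.0, -0.208]
contact_force: [-9.9, -7.6, 25.6]
grip_width: 36.8
finger_force: 12.6
```

{"fn": "carry_out", "kwargs": {
  "plan": [
    {"tx": 0,"ty": 0,"tz": 0,"rx": 0,"ry": 0,"rz": 0},
    {"tx": 0,"ty": 0,"tz": 0,"rx": 0,"ry": 0,"rz": 0},
    {"tx": 0,"ty": 0,"tz": 0,"rx": 0,"ry": 0,"rz": 0},
    {"tx": 0,"ty": 0,"tz": 0,"rx": 0,"ry": 0,"rz": 0}
  ],
  "gripper": 1
}}

```text
time: 41.35
tool_pos: [422.9, 322.6, 60.1]
tcp_rot: [3.141, -0.003, -0.207]
contact_force: [-3.2, -10.4, 21.5]
grip_width: 13.7
finger_force: 37.1
```

{"fn": "carry_out", "kwargs": {
  "plan": [
    {"tx": 0,"ty": 0,"tz": 0,"rx": 0,"ry": 0,"rz": 0},
    {"tx": 0,"ty": 0,"tz": 0,"rx": 0,"ry": 0,"rz": 0},
    {"tx": 0,"ty": 0,"tz": 4,"rx": 0,"ry": 0,"rz": 0},
    {"tx": 0,"ty": 0,"tz": 0,"rx": 0,"ry": 0,"rz": 0},
    {"tx": 0,"ty": 0,"tz": 0,"rx": 0,"ry": 0,"rz": 0}
  ],
  "gripper": 0.72
}}

```text
time: 41.85
tool_pos: [421.5, 323.8, 61.2]
tcp_rot: [3.141, 0.0, -0.207]
contact_force: [1.5, 0.2, -0.5]
grip_width: 26.1
finger_force: 0.0
```

{"fn": "carry_out", "kwargs": {
  "plan": [
    {"tx": 0,"ty": 0,"tz": 0,"rx": 0,"ry": 0,"rz": 0},
    {"tx": 0,"ty": 0,"tz": 0,"rx": 0,"ry": 0,"rz": 0},
    {"tx": 0,"ty": 0,"tz": 0,"rx": 0,"ry": 0,"rz": 0},
    {"tx": 0,"ty": 0,"tz": 0,"rx": 0,"ry": 0,"rz": 0}
  ],
  "gripper": 1
}}

```text
time: 42.25
tool_pos: [420.9, 323.0, 60.8]
tcp_rot: [3.139, 0.001, -0.206]
contact_force: [-0.4, -5.3, 1.3]
grip_width: 13.5
finger_force: 30.0
```

{"fn": "carry_out", "kwargs": {
  "plan": [
    {"tx": 0,"ty": -0.8,"tz": 0,"rx": 0,"ry": 0,"rz": 0.06},
    {"tx": 0,"ty": 0,"tz": 0,"rx": 0,"ry": 0,"rz": 0.12},
    {"tx": 0,"ty": 0,"tz": 0,"rx": 0,"ry": 0,"rz": 0.14},
    {"tx": 0,"ty": 0,"tz": 0,"rx": 0,"ry": 0,"rz": 0.14},
    {"tx": 0,"ty": 0,"tz": 0,"rx": 0,"ry": 0,"rz": 0.14},
    {"tx": 0,"ty": 0,"tz": 0,"rx": 0,"ry": 0,"rz": 0.14},
    {"tx": 0,"ty": 0,"tz": 0,"rx": 0,"ry": 0,"rz": 0.14},
    {"tx": 0,"ty": 0,"tz": 0,"rx": 0,"ry": 0,"rz": 0.14},
    {"tx": 0,"ty": 0,"tz": 0,"rx": 0,"ry": 0,"rz": 0.14},
    {"tx": 0,"ty": 0,"tz": 0,"rx": 0,"ry": 0,"rz": 0.14},
    {"tx": 0,"ty": 0,"tz": 0,"rx": 0,"ry": 0,"rz": 0.12},
    {"tx": 0,"ty": 0,"tz": 0,"rx": 0,"ry": 0,"rz": 0}
  ]
}}

```text
time: 43.45
tool_pos: [421.5, 322.0, 60.9]
tcp_rot: [3.141, 0.003, 1.218]
contact_force: [1.8, -7.1, 1.3]
grip_width: 13.8
finger_force: 30.0
```

{"fn": "carry_out", "kwargs": {
  "plan": [
    {"tx": 0,"ty": -1,"tz": 0,"rx": 0,"ry": 0,"rz": 0.12},
    {"tx": 0,"ty": 0,"tz": 0,"rx": 0,"ry": 0,"rz": 0.14},
    {"tx": 0,"ty": 0,"tz": 0,"rx": 0,"ry": 0,"rz": 0.14},
    {"tx": 0,"ty": 0,"tz": 0,"rx": 0,"ry": 0,"rz": 0.14},
    {"tx": 0,"ty": 0,"tz": 0,"rx": 0,"ry": 0,"rz": 0.14},
    {"tx": 0,"ty": 0,"tz": 0,"rx": 0,"ry": 0,"rz": 0.14},
    {"tx": 0,"ty": 0,"tz": 0,"rx": 0,"ry": 0,"rz": 0.14},
    {"tx": 0,"ty": 0,"tz": 0,"rx": 0,"ry": 0,"rz": 0.14},
    {"tx": 0,"ty": 0,"tz": 0,"rx": 0,"ry": 0,"rz": 0.14},
    {"tx": 0,"ty": 0,"tz": 0,"rx": 0,"ry": 0,"rz": 0.14},
    {"tx": 0,"ty": 0,"tz": 0,"rx": 0,"ry": 0,"rz": 0.14},
    {"tx": 0,"ty": 0,"tz": 0,"rx": 0,"ry": 0,"rz": 0}
  ]
}}

```text
time: 44.65
tool_pos: [422.6, 322.4, 60.9]
tcp_rot: [3.141, 0.002, 2.736]
contact_force: [5.8, -0.0, -4.0]
grip_width: 14.0
finger_force: 30.0
```

```bash
python3 -c "
from h import *
o=bot.get_obs();print(o['tcp_rot'],o['moment'],o['contact_force'],o['tau'].round(2))"
```

```text
[3.14057503e+00 1.90912222e-03 2.73633636e+00] [-0.10436089 -1.13240208 -0.00469051] [ 5.77532734 -0.010585   -3.98029398] [  1.99 -48.94 -16.99   0.85   1.45  -1.35]
```

{"fn": "carry_out", "kwargs": {
  "plan": [
    {"tx": 0,"ty": 0,"tz": 0,"rx": 0,"ry": 0,"rz": 0.1},
    {"tx": 0,"ty": 0,"tz": 0,"rx": 0,"ry": 0,"rz": 0.1},
    {"tx": 0,"ty": 0,"tz": 0,"rx": 0,"ry": 0,"rz": 0.08},
    {"tx": 0,"ty": 0,"tz": 0,"rx": 0,"ry": 0,"rz": 0.04},
    {"tx": 0,"ty": 0,"tz": 0,"rx": 0,"ry": 0,"rz": 0.04},
    {"tx": 0,"ty": 0,"tz": 0,"rx": 0,"ry": 0,"rz": 0}
  ]
}}

```text
time: 45.25
tool_pos: [422.7, 322.7, 60.9]
tcp_rot: [3.141, 0.002, 3.092]
contact_force: [5.8, 1.4, -5.0]
grip_width: 13.6
finger_force: 30.0
```

```bash
python3 -c "
from h import *
o=bot.get_obs();print(o['tcp_rot'],o['moment'],o['contact_force'],o['tau'].round(2))"
```

```text
[3.14063076e+00 2.20934947e-03 3.09234414e+00] [ 0.1253354  -1.10329352 -0.24347365] [ 5.84141727  1.37336436 -5.00531481] [  1.83 -49.18 -16.75   0.4    1.68  -0.62]
```

{"fn": "carry_out", "kwargs": {
  "plan": [
    {"tx": 0,"ty": 0,"tz": 0,"rx": 0,"ry": 0,"rz": 0.03},
    {"tx": 0,"ty": 0,"tz": 0,"rx": 0,"ry": 0,"rz": 0.03},
    {"tx": 0,"ty": 0,"tz": 0,"rx": 0,"ry": 0,"rz": 0},
    {"tx": 0,"ty": 0,"tz": 0,"rx": 0,"ry": 0,"rz": 0}
  ]
}}

```text
time: 45.65
tool_pos: [422.5, 322.7, 60.9]
tcp_rot: [3.14, 0.002, -3.133]
contact_force: [5.1, -0.0, -5.4]
grip_width: 14.3
finger_force: 31.4
```

```bash
python3 -c "
from h import *
o=bot.get_obs();print(o['tcp_rot'],o['moment'],o['contact_force'],o['tau'].round(2))"
```

```text
[ 3.14046080e+00  1.71799428e-03 -3.13331064e+00] [ 0.19672686 -1.07708967 -0.81334458] [ 5.08905327 -0.0189782  -5.3555503 ] [  2.24 -49.08 -16.8   -0.     1.62  -0.82]
```

{"fn": "carry_out", "kwargs": {
  "plan": [
    {"tx": 0,"ty": 0,"tz": 0,"rx": 0,"ry": 0,"rz": 0},
    {"tx": 0,"ty": 0,"tz": 0,"rx": 0,"ry": 0,"rz": 0},
    {"tx": 0,"ty": 0,"tz": 0,"rx": 0,"ry": 0,"rz": 0},
    {"tx": 0,"ty": 0,"tz": 30,"rx": 0,"ry": 0,"rz": 0},
    {"tx": 0,"ty": 0,"tz": 40,"rx": 0,"ry": 0,"rz": 0},
    {"tx": 5,"ty": 0,"tz": 45,"rx": 0,"ry": 0,"rz": 0},
    {"tx": 25,"ty": 0,"tz": 45,"rx": 0,"ry": 0,"rz": 0},
    {"tx": 30,"ty": 0,"tz": 0,"rx": 0,"ry": 0,"rz": 0},
    {"tx": 30,"ty": 0,"tz": 0,"rx": 0,"ry": 0,"rz": 0},
    {"tx": 0,"ty": 0,"tz": 0,"rx": 0,"ry": 0,"rz": 0},
    {"tx": 0,"ty": 0,"tz": 0,"rx": 0,"ry": 0,"rz": 0}
  ],
  "gripper": 0.7
}}

```text
time: 46.75
tool_pos: [510.2, 322.2, 219.2]
tcp_rot: [-3.141, -0.002, -3.13]
contact_force: [-1.0, 0.5, -0.2]
grip_width: 27.6
finger_force: 0.0
```

Run:
```python
from h import *
o=bot.get_obs();print(o['time'],o['tool_pos'].round(1),o['tcp_rot'].round(3),o['contact_force'].round(1),o['moment'].round(2))
m,w=wshot('w14');s=bot.capture('scene');t=bot.camera_model('top');top=bot.capture('top')
for c,st,_ in blobs(top,(4,150,100),(18,255,255),25): print('top',c.round(1),st[4],ray(t,c,15).round(0)[:2])
u,v=proj(m,(421.5,323,60)).astype(int);y0=max(v-70,0);x0=max(u-80,0);print('crop',x0,y0)
a=np.zeros((600,800,3),np.uint8);q=cv2.resize(w[y0:y0+150,x0:x0+170],None,fx=2,fy=2,interpolation=cv2.INTER_CUBIC);a[:q.shape[0],:q.shape[1]]=q
q=cv2.resize(s[225:375,255:440],None,fx=2.3,fy=2.3,interpolation=cv2.INTER_CUBIC);a[:q.shape[0],360:360+q.shape[1]]=q
q=cv2.resize(s[150:275,355:565],None,fx=1.8,fy=1.8,interpolation=cv2.INTER_CUBIC);a[355:355+q.shape[0],360:360+q.shape[1]]=q
cv2.imwrite('pics/v14.png',a[:,:,::-1])
```

```text
46.75 [510.2 322.2 219.2] [-3.141e+00 -2.000e-03 -3.130e+00] [-1.   0.5 -0.2] [ 0.1  -0.15  0.03]
top [373.7 181.3] 131 [ 646. -103.]
top [298.5 192.1] 143 [621.  73.]
top [366.6 226.5] 137 [539. -84.]
top [317.9 233.9] 140 [522.  28.]
crop 238 53
```

View pics/v14.png

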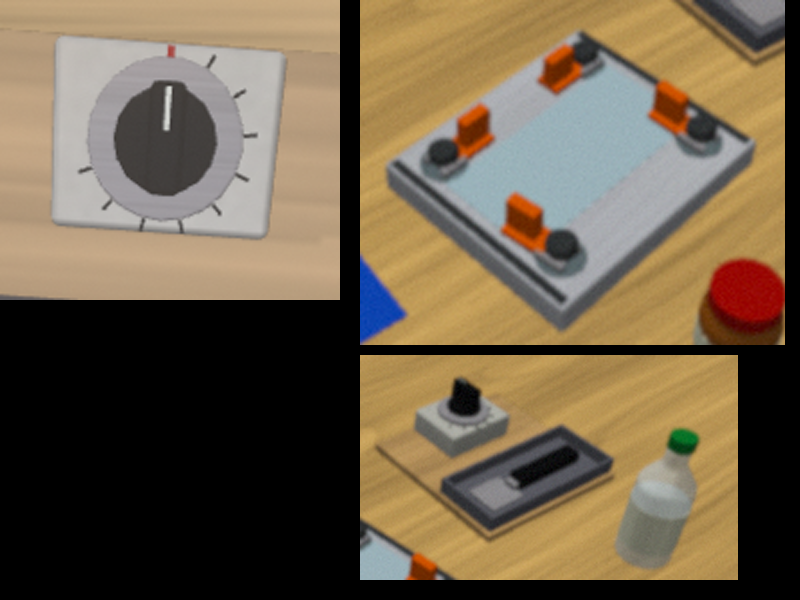

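The knob's mark faces the red tick at (170,50) in the crop, and the scraper is flat in the tray. All four clips are on their posts, but the far-right clip moved about 4 mm in the top view, so I'll check numerically whether it's still home.

Run:
```python
from h import *
t=bot.camera_model('top');now=bot.capture('top');old=cv2.imread('pics/t13.png')[:,:,::-1].copy()
posts=dict(p1=(642.6,76.7,1),p2=(666.4,-91.5,1),p3=(513.9,58.6,2),p4=(537.6,-109.7,3))
def fit(im,c,y0):
    s=8;u,v=proj(t,(*c,45));x0,yy=int(u)-25,int(v)-25
    q=cv2.resize(im[yy:yy+50,x0:x0+50],None,fx=s,fy=s,interpolation=cv2.INTER_CUBIC)
    K=np.diag([s,s,1.])@np.array([[1,0,-x0+.5],[0,1,-yy+.5],[0,0,1]])@t['camera_matrix'];K[:2,2]-=.5
    m=dict(camera_matrix=K,R=t['R'],t=t['t'])
    T=cv2.inRange(cv2.cvtColor(q,cv2.COLOR_RGB2HSV),(3,130,70),(18,255,255))/255.
    def M(p):
        x,y,a=p;cc,ss=np.cos(a),np.sin(a);Z=np.zeros(T.shape,np.uint8)
        for b in((-48,-9,-14,14,6),(-48,-20,-6,6,34)):
            P=np.array([proj(m,(x+cc*i-ss*j,y+ss*i+cc*j,30+k)) for i in b[:2] for j in b[2:4] for k in(0,b[4])])
            cv2.fillConvexPoly(Z,cv2.convexHull((P).astype(np.int32)),255)
        return Z/255.
    f=lambda p:1-np.minimum(C:=M(p),T).sum()/np.maximum(C,T).sum()
    S=lambda d:[[c[0],c[1],y0+d],[c[0]+5,c[1],y0+d],[c[0],c[1]+5,y0+d],[c[0],c[1],y0+d+.15]]
    r=min((minimize(f,S(d)[0],method='Nelder-Mead',options=dict(initial_simplex=S(d))) for d in(-.3,0,.3)),key=lambda r:r.fun);return r.x.round(2),round(r.fun,3)
for k,y in(('p1',.14),('p2',.14),('p3',1.71),('p4',-1.43)):
    c=np.array(posts[k][:2]);print(k,c,'old',fit(old,c,y),'now',fit(now,c,y))
```

```text
p1 [642.6  76.7] old (array([6.4462e+02, 8.1340e+01, 3.2000e-01]), np.float64(0.293)) now (array([6.4462e+02, 8.1340e+01, 3.2000e-01]), np.float64(0.294))
p2 [666.4 -91.5] old (array([ 6.7056e+02, -9.7300e+01, -3.0000e-02]), np.float64(0.295)) now (array([ 6.6943e+02, -1.0042e+02,  4.0000e-02]), np.float64(0.302))
p3 [513.9  58.6] old (array([519.9 ,  56.59,   1.56]), np.float64(0.312)) now (array([521.62,  56.23,   1.5 ]), np.float64(0.314))
p4 [ 537.6 -109.7] old (array([ 542.42, -111.89,   -1.45]), np.float64(0.315)) now (array([ 542.99, -111.25,   -1.3 ]), np.float64(0.316))
```

The fit is too coarse to settle it, so I'll look at that clip from close by.

{"fn": "carry_out", "kwargs": {
  "plan": [
    {"tx": 2,"ty": -20,"tz": 0,"rx": 0,"ry": 0,"rz": -0.137},
    {"tx": 2,"ty": -20,"tz": 0,"rx": 0,"ry": 0,"rz": -0.137},
    {"tx": 2,"ty": -20,"tz": 0,"rx": 0,"ry": 0,"rz": -0.137},
    {"tx": 2,"ty": -20,"tz": 0,"rx": 0,"ry": 0,"rz": -0.137},
    {"tx": 2,"ty": -20,"tz": 0,"rx": 0,"ry": 0,"rz": -0.137},
    {"tx": 2,"ty": -20,"tz": 0,"rx": 0,"ry": 0,"rz": -0.137},
    {"tx": 2,"ty": -20,"tz": 0,"rx": 0,"ry": 0,"rz": -0.137},
    {"tx": 2,"ty": -20,"tz": 0,"rx": 0,"ry": 0,"rz": -0.137},
    {"tx": 2,"ty": -20,"tz": 0,"rx": 0,"ry": 0,"rz": -0.137},
    {"tx": 2,"ty": -20,"tz": 0,"rx": 0,"ry": 0,"rz": -0.137},
    {"tx": 2,"ty": -20,"tz": 0,"rx": 0,"ry": 0,"rz": -0.137},
    {"tx": 2,"ty": -20,"tz": 0,"rx": 0,"ry": 0,"rz": -0.137}
  ]
}}

```text
time: 48.15
tool_pos: [534.0, 82.1, 220.2]
tcp_rot: [3.141, -0.0, 1.505]
contact_force: [-0.2, -0.2, -0.6]
grip_width: 27.2
finger_force: 0.0
```

{"fn": "carry_out", "kwargs": {
  "plan": [
    {"tx": 2,"ty": -20,"tz": 0,"rx": 0,"ry": 0,"rz": -0.137},
    {"tx": 2,"ty": -20,"tz": 0,"rx": 0,"ry": 0,"rz": -0.137},
    {"tx": 2,"ty": -20,"tz": 0,"rx": 0,"ry": 0,"rz": -0.137},
    {"tx": 2,"ty": -20,"tz": 0,"rx": 0,"ry": 0,"rz": -0.137},
    {"tx": 2,"ty": -20,"tz": 0,"rx": 0,"ry": 0,"rz": -0.137},
    {"tx": 2,"ty": -20,"tz": 0,"rx": 0,"ry": 0,"rz": -0.137},
    {"tx": 2,"ty": -20,"tz": 0,"rx": 0,"ry": 0,"rz": -0.137},
    {"tx": 2,"ty": -20,"tz": 0,"rx": 0,"ry": 0,"rz": -0.137},
    {"tx": 2,"ty": -20,"tz": 0,"rx": 0,"ry": 0,"rz": -0.137},
    {"tx": 2,"ty": -30,"tz": -20,"rx": 0,"ry": 0,"rz": -0.137},
    {"tx": 2,"ty": 0,"tz": -20,"rx": 0,"ry": 0,"rz": 0},
    {"tx": 0,"ty": 0,"tz": 0,"rx": 0,"ry": 0,"rz": 0}
  ]
}}

```text
time: 49.35
tool_pos: [554.8, -127.2, 177.5]
tcp_rot: [-3.139, 0.005, 0.139]
contact_force: [-0.8, 0.8, -0.5]
grip_width: 27.4
finger_force: 0.0
```

Run:
```python
from h import *
o=bot.get_obs();print(o['time'],o['tool_pos'].round(1),o['tcp_rot'].round(3))
m,w=wshot('w15')
T=cv2.inRange(cv2.cvtColor(w,cv2.COLOR_RGB2HSV),(3,130,60),(18,255,255))/255.
def orange(p,S):
    x,y,a=p;cc,ss=np.cos(a),np.sin(a);Z=np.zeros(T.shape,np.uint8)
    for b in((-48,-9,-14,14,6),(-48,-20,-6,6,34)):
        P=np.array([proj(m,(x+cc*i-ss*j,y+ss*i+cc*j,30+k)) for i in b[:2] for j in b[2:4] for k in(0,b[4])])
        cv2.fillConvexPoly(Z,cv2.convexHull((P*16).astype(np.int32)),255,cv2.LINE_AA,4)
    return Z/255.
for name,c,y in(('p2',(666.4,-91.5),.14),('p1',(642.6,76.7),.14)):
    tc=np.array(c)-34*np.array([np.cos(y),np.sin(y)]);u,v=proj(m,(*tc,45)).astype(int);W=np.zeros_like(T);W[max(v-50,0):v+60,max(u-60,0):u+60]=1;G=T*W
    print(name,'head px',proj(m,(*c,50)).round(),'n',G.sum())
    def f(p):
        C=orange(p,0);return 1-np.minimum(C,G).sum()/np.maximum(C,G).sum()
    S=lambda d:[[c[0],c[1],y+d],[c[0]+5,c[1],y+d],[c[0],c[1]+5,y+d],[c[0],c[1],y+d+.15]]
    r=min((minimize(f,S(d)[0],method='Nelder-Mead',options=dict(initial_simplex=S(d))) for d in(-.2,0,.2)),key=lambda r:r.fun)
    h=headfit(m,w,c);print('clip',r.x.round(3),round(r.fun,3),'head',h[0].round(1),round(h[1],1))
```

```text
49.35 [ 554.8 -127.2  177.5] [-3.139  0.005  0.139]
p2 head px [294.  81.] n 1370.0
clip [ 6.64503e+02 -8.97520e+01  3.40000e-01] 0.31 head [666.6 -90.3] -44.9
p1 head px [62. 81.] n 1375.0
clip [6.41916e+02 8.02800e+01 2.15000e-01] 0.513 head [642.   76.8] -47.1
```

Run:
```python
from h import *
m=np.load('pics/w15.npz');m={k:m[k] for k in m};w=cv2.imread('pics/w15.png')[:,:,::-1].copy()
for c,s,l in blobs(w,(3,130,60),(18,255,255),200):
    if s[1]>270: continue
    ys,xs=np.nonzero(l)
    P=np.array([ray(m,(x,y),36)[:2] for x,y in zip(xs,ys)])
    h=np.array(min(((666.6,-91),(642.3,76.8),(513.9,58.6),(537.6,-109.7)),key=lambda q:np.linalg.norm(P.mean(0)-q)))
    D=P-h;cen=D.mean(0);r=np.linalg.norm(D,axis=1)
    print('post',h,'px',c.round(),s[4],'centroid dist',np.linalg.norm(cen).round(1),'dir',np.arctan2(-cen[1],-cen[0]).round(3),'r 1/99%',np.percentile(r,[1,99]).round(1))
t=bot.camera_model('top');h=np.array((666.4,-91.5))
for n,p in(('first',(371.9,181.3)),('old',(371.8,181.2)),('now',(373.7,181.3))):
    d=ray(t,p,48)[:2]-h;print(n,d.round(1),np.linalg.norm(d).round(1))
im=bot.capture('top')
for c,st,_ in blobs(im,(4,150,100),(18,255,255),25): print('top',c.round(1),st[4])
```

```text
post [642.3  76.8] px [ 71. 123.] 1365 centroid dist 30.1 dir -0.152 r 1/99% [11.9 52.4]
post [666.6 -91. ] px [300. 125.] 1370 centroid dist 30.8 dir 0.252 r 1/99% [13.2 49.6]
post [513.9  58.6] px [134. 236.] 307 centroid dist 27.6 dir 1.978 r 1/99% [ 9.9 47.2]
post [ 537.6 -109.7] px [269. 239.] 381 centroid dist 25.7 dir -1.607 r 1/99% [13.6 47.5]
post [513.9  58.6] px [127. 255.] 441 centroid dist 20.3 dir 1.179 r 1/99% [ 7.  34.7]
post [ 537.6 -109.7] px [255. 254.] 435 centroid dist 40.0 dir -1.198 r 1/99% [25.5 54.9]
first [-28.6  -3.5] 28.8
old [-28.4  -3.3] 28.6
now [-28.6  -7.6] 29.6
top [371.5 178. ] 56
top [298.5 192.2] 142
top [317.9 233.9] 140
```

The far-right clip has only swung about 0.13 rad around its post. Its centroid distance is within the 1 mm of play, so it's still snapped on. Handing in.

```bash
python3 -c "
from plant import bot
print(bot.close_job())"
```

```text
the job is handed in; nothing more can be done
None
```

I handed the job in: the scraper lies flat in the tray, all four orange clips are snapped onto posts, and the knob is back at its zero stop. The far-right clip was knocked about 0.13 rad around its post late in the run; by measurement it is still on, but I did not push it home again.

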